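# Pin up the layered leaf mould and clamp it in the bench press

## Task

Close up the plaster leaf mould so that it can dry flat in the bench press: on the base that stands on the press's pulled-out carriage, stack all the open layers lying on the table, in any order, with the lid on top and all their pin holes in line. Then push the two steel pins down through the whole stack until they are fully home in the base, and slide the carriage fully home under the press. Last, fold out the crank handle and wind the press clockwise with it until its sprung foot is pressing firmly on the lid, leaving the other things on the table where they are.

Things in the scene. Friction and masses are not known exactly. Their poses are not given: they have to be found in the camera images.
- press: Grey bench screw press, fixed. Origin on the table below the screw axis; +y points to where the carriage is pulled out. Bed 130 mm wide (x), 25 mm high, y = -170 to 260 mm; column y = -155 to -95 mm; a beam 50 mm wide (x) overhangs to y = +35 mm, underside 175 mm, top 235 mm above the table. Ram and foot hang below the beam's end, the crank sits on top
- carriage (a joint): Carriage on the bed, carrying the mould base: 0 m pulled out (base centre at y = +180 mm of the press), 0.18 m fully home against its stop, the base centred under the foot. It slides along the press's -y, stays where it is left and takes about 7 N to move
- base_top (a point): Centre of the mould base's flat top, 60 mm above the table; rides on the carriage. Axes as the press: x along the line of the sockets, y along the slide, z up. The base is a plaster block 150 mm (x) x 90 mm (y), fixed to the carriage; a 3 mm leaf relief in the middle fits the layers' windows. The stack lies on it centred here, slab length along x
- socket_near (a point): Mouth of one pin socket in the base, at base_top x = -50 mm: a vertical blind hole of 11 mm diameter, 30 mm deep
- socket_far (a point): Mouth of the other pin socket, at base_top x = +50 mm: the same size and depth
- carriage_knob (a point): Top centre of the carriage's dark wooden knob: an upright post of 18 mm diameter standing 36 mm proud of the carriage plate (this point is 69 mm above the table), 95 mm from the base's centre towards +y
- ram (a joint): How far the screw has lowered the ram, m: 0 when up, growing downwards, 0.056 at most. It is driven by the crank alone: 20 mm for each full turn
- foot (a joint): How far the ram's sprung foot is pushed up into the ram, m: 0 when free, 0.014 when bottomed. Its spring gives 1.5 N per mm; 3 mm or more is firm, and about a third of a turn of the crank beyond first touch does well
- foot_face (a point): Centre of the underside of the foot, a 56 mm (x) x 44 mm (y) steel plate that presses on the middle of the lid, between the pins; 132 mm above the table when the ram is up at 0
- crank (a joint): Crank angle, rad: grows as it is turned clockwise seen from above, which lowers the ram (several turns to spare); a little friction holds it. At 0 the crank arm points along the press's +x; it starts at -0.2 to 1.4
- crank_axis (a point): Point on the vertical screw axis at the height of the handle's pivot, 263 mm above the table
- handle (a joint): Folding crank handle: 0 rad when folded flat over the crank arm towards the screw axis, 1.57 when folded out, standing straight up; slight friction holds it. Fold it out before winding
- handle_pivot (a point): Pivot of the folding handle at the outer end of the crank arm, 65 mm from the screw axis. The arm below it is 14 mm wide, its top 13 mm below the pivot; the hub has a radius of 14 mm
- handle_grip (a point): Point on the handle's own axis 35 mm from the pivot, where to grip it. The handle is a black round sleeve of 16 mm diameter, from 8 to 60 mm from the pivot, which spins freely about its own axis
- layer1: An open mould layer: a 130 x 50 x 15 mm white plaster slab; origin at the centre of its underside, x along its length, z up; two 12 mm through holes at x = -50 and +50 mm on its long centre line. Its middle is a leaf-shaped window (64 x 27 mm). About 160 g. It starts flat on the table, top side up. There are one to three layers, all alike. (Some may be absent.)
- layer2: An open mould layer: a 130 x 50 x 15 mm white plaster slab; origin at the centre of its underside, x along its length, z up; two 12 mm through holes at x = -50 and +50 mm on its long centre line. Its middle is a leaf-shaped window (64 x 27 mm). About 160 g. It starts flat on the table, top side up. There are one to three layers, all alike. (Some may be absent.)
- layer3: An open mould layer: a 130 x 50 x 15 mm white plaster slab; origin at the centre of its underside, x along its length, z up; two 12 mm through holes at x = -50 and +50 mm on its long centre line. Its middle is a leaf-shaped window (64 x 27 mm). About 160 g. It starts flat on the table, top side up. There are one to three layers, all alike. (Some may be absent.)
- lid: The lid of the mould: a 130 x 50 x 15 mm white plaster slab; origin at the centre of its underside, x along its length, z up; two 12 mm through holes at x = -50 and +50 mm on its long centre line. It is closed in the middle, with a thin steel plate let into its top. About 240 g. It starts flat on the table, top side up
- pinblock: Fixed wooden block 55 x 120 x 45 mm in which the two pins stand at the start; origin under its centre. Its two holes are at y = -33 and +33 mm of its frame, 12 mm in diameter and 38 mm deep
- pin1: Straight steel pin, 10 mm diameter, 135 mm long, bevelled at its foot; about 80 g; origin at the centre of its lower end, z along it, up. It stands in the pin block. Home in the base, its lower end is 30 mm below the base's top, its upper end 105 mm above it. Either pin goes in either socket
- pin2: The other steel pin, the same in every way
- tin: Bystander: white tin with brushes, 84 mm diameter, 105 mm high, origin under its centre. Leave it alone
- rosebud: Bystander: cast clay rosebud on a wire stem, lying on the table, about 85 mm wide. Leave it alone
- modelling_tool: Bystander: dark wooden clay-modelling tool with a wire loop, 200 mm long. Leave it alone
Not all that is in view belongs to the job. What is shaped like the lid but black, turquoise or yellow is not meant.

How it is judged:
By the outcome, as a careful person would: the job done as asked, in the order asked, and still so for the second after the job is handed in, with the robot touching nothing.
Of layer1, layer2, layer3 only 1 to 3 are there at a start; the rules pass over those that are not, and their reading is None.
At some moment in a run one of layer1, layer2, layer3, lid may be knocked a few centimetres aside while the robot is not near it.
It also fails if it takes over 210 s, if anything falls off the work surface, if the arm or the gripper's body presses on something with over 40 N, if the wrist force passes 120 N, or if a joint passes its speed limit or range.

## Robot

A 6-joint arm with a two-finger parallel gripper is mounted at the origin on the work surface. World frame = base frame: x ahead of the robot, y to its left, z up, the work surface at z = 0. Lengths are in mm, angles in rad, forces in N, time in s.
With the tool pointing down it reaches from about 400 to 925 mm from the base axis. Payload 12.5 kg.
Tool frame: the origin (TCP) lies on the centre line of the jaws, within the pads' length; the fingertips stand 14 mm ahead of it and the grasp point (between the pads) lies 5 mm behind it; z points along the fingers, x is the direction in which the jaws open and shut, and the axes are right-handed (so a half turn about z gives the same grasp; the last joint's range is limited). The gripper opens to 95 mm and grips with 3 to 60 N. Pads are 20 mm wide; open, the fingers measure 119 mm over their backs; the gripper's body (75 mm by 180 mm) begins 59 mm behind the grasp point.
Start: joints at [-1.27, 0.491, 1.559, -0, 1.092, -0.106], TCP at [247.319, -574.002, 228.661] pointing down, gripper open.
Joint ranges: [-3.1, 3.1], [-0.84, 2.19], [0.05, 2.79], [-1.13, 4.28], [0.06, 2.93], [-2.69, 2.69]. Speed limits (rad/s): [2.22, 2.22, 2.79, 3.14, 3.14, 3.14].

## Interface

Orientations are given as [roll, pitch, yaw] about the fixed x, y, z axes, in that order (R = Rz(yaw) Ry(pitch) Rx(roll)).
In Python, from cell import state, read_camera, job_done gives the robot as it stands.
- The arm moves only by the shell command python3 -m handwheel 'ROWS'. ROWS is JSON, a list of rows, each an object of numbers: "hand": the finger opening in m, from 0 to 0.0951; "x", "y", "z": the shift along the world's x, y, z in m; "spin": the turn about the world's z in units of 5 degrees (1.0 is 5 degrees). In form: [{"hand": .., "x": .., "y": .., "z": .., "spin": ..}, ...]. A call has 1 to 20 rows; each row is the pose to reach, as a shift and turn from the pose commanded when the call began; what a row does not reach only later rows make up. A row lasts 1/12 s, in which the tool goes at most 41.7 mm and 7.16 degrees, less where a joint would pass 70% of its speed; a pose out of reach is approached as far as the arm can. A call with a gripper value outside its range is refused whole. The fingers move at their own pace and stop on an object; the grip force is fixed at half the most. Time passes only in rows, so rows that repeat a pose let the fingers close. It gives the time, the measured TCP pose, the force and the opening at its end, in the units of the state.
- state(): the state, without advancing time (a new reading comes with each control period).
- read_camera(name): name is "side" or "top"; returns a dict with "img" (480x640x3 uint8, red, green, blue), "fx", "fy", "cx", "cy" (pixels), "T" (4x4, takes a point from camera to world coordinates). Camera axes: x right, y down, z forward; pixel columns grow to the right and rows downward; lengths in mm; the calibration is good to about 2 mm. A picture is of the moment at which its call begins. There is no depth.
- job_done(): hands the job in, once; it reports no verdict.
The state is a dict: "t": time; "joints": joint angles; "qvel": joint speeds; "tau": joint torques, N m; "eef_pos": TCP position; "tcp_rot": TCP orientation; "ft_force": force on the tool from outside, world axes, zero at the start; "moment": the same for the moment, N m; "opening": opening from 0.0 (shut) to 1.0 (fully open).
Only numpy, scipy, OpenCV 4.12 (cv2) and the standard library are available. Lean on these libraries where they do the work, as an engineer would, in place of code of your own. Each camera call takes 0.05 s, during which the arm holds its last target. There are 200 camera calls.

## Working session

There is one attempt and no reset: what is moved stays moved. The work goes in short steps, Python scripts to look and compute and a shell command to move; the robot and the scene stay as the last step left them, time stands still between calls to the robot, and variables do not carry over. Pictures are saved under pics/ and viewed, about 12 in all and at most 16, crops included, and the job is handed in when it is done.

```bash
mkdir -p pics; ls
cat > h.py <<'E'
import numpy as np, cv2
from cell import state, read_camera
def shot(name,fn,crop=None,scale=1):
    c=read_camera(name); im=c['img'][:,:,::-1]
    cv2.imwrite(f'pics/raw_{name}.png',im)
    if crop: u0,v0,u1,v1=crop; im=im[v0:v1,u0:u1]
    if scale!=1: im=cv2.resize(im,None,fx=scale,fy=scale,interpolation=cv2.INTER_CUBIC)
    cv2.imwrite('pics/'+fn,im); np.savez(f'cam_{name}.npz',**{k:c[k] for k in('fx','fy','cx','cy','T')}); return c
def cam(name): return np.load(f'cam_{name}.npz')
def px2w(c,u,v,z):
    T=np.array(c['T']); d=T[:3,:3]@np.array([(u-c['cx'])/c['fx'],(v-c['cy'])/c['fy'],1.]); o=T[:3,3]
    return o+d*(z-o[2])/d[2]
def w2px(c,p):
    T=np.array(c['T']); q=T[:3,:3].T@(np.array(p,float)-T[:3,3]); return np.array([c['fx']*q[0]/q[2]+c['cx'],c['fy']*q[1]/q[2]+c['cy']])
E
python3 - <<'E'
from h import *
for n in('top','side'):
    c=shot(n,n+'0.png',scale=1.25); print(n,c['fx'],c['cx'],c['cy'],np.round(c['T'],3).tolist())
print(state())
E
```

```text
pics
top 535.6622670346314 321.42198177450274 249.94061263613102 [[0.029, -0.996, 0.089, 395.986], [-0.999, -0.027, 0.024, -2.87], [-0.022, -0.09, -0.996, 1729.815], [0.0, 0.0, 0.0, 1.0]]
side 480.53738061288215 324.7947772796548 245.18985298305034 [[-1.0, 0.024, 0.003, 508.888], [0.012, 0.585, -0.811, 1011.458], [-0.021, -0.811, -0.585, 878.465], [0.0, 0.0, 0.0, 1.0]]
{'t': 0.1, 'joints': array([-1.26957780e+00,  4.91448869e-01,  1.55936494e+00,  2.82054223e-05,
        1.09168759e+00, -1.05605823e-01]), 'qvel': array([ 0.00017188, -0.00109496, -0.00201547,  0.00102574,  0.00087623,
       -0.00121189]), 'tau': array([ 3.22789863e-03, -6.13621616e+01, -2.58605146e+01,  6.94207102e-02,
        4.70197177e-02, -4.90980176e-05]), 'eef_pos': array([ 247.27691149, -573.79881958,  228.15961131]), 'tcp_rot': array([-3.14147198e+00,  9.01053160e-04, -1.16398493e+00]), 'ft_force': array([ 0.02186942, -0.51536371, -0.78838426]), 'moment': array([-0.00446737,  0.03011128, -0.02637581]), 'opening': 0.9991182552177545}
```

View pics/top0.png

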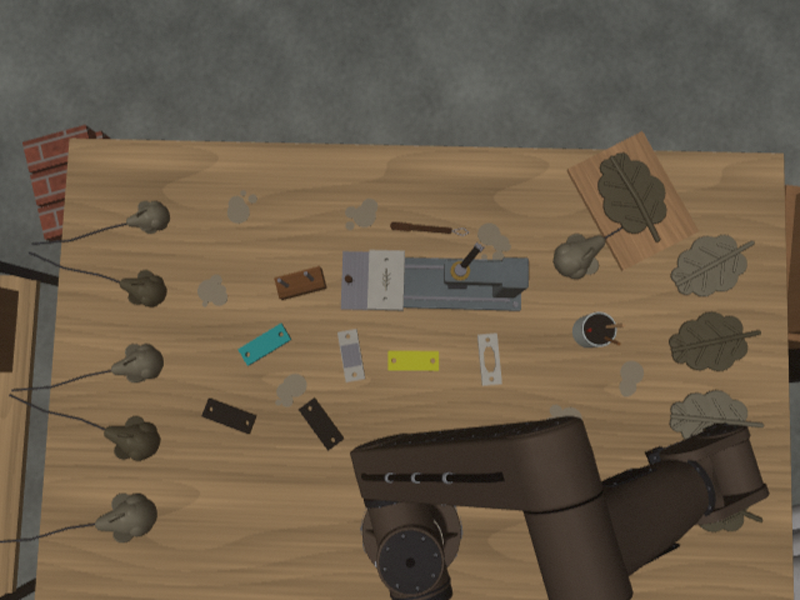

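View pics/side0.png

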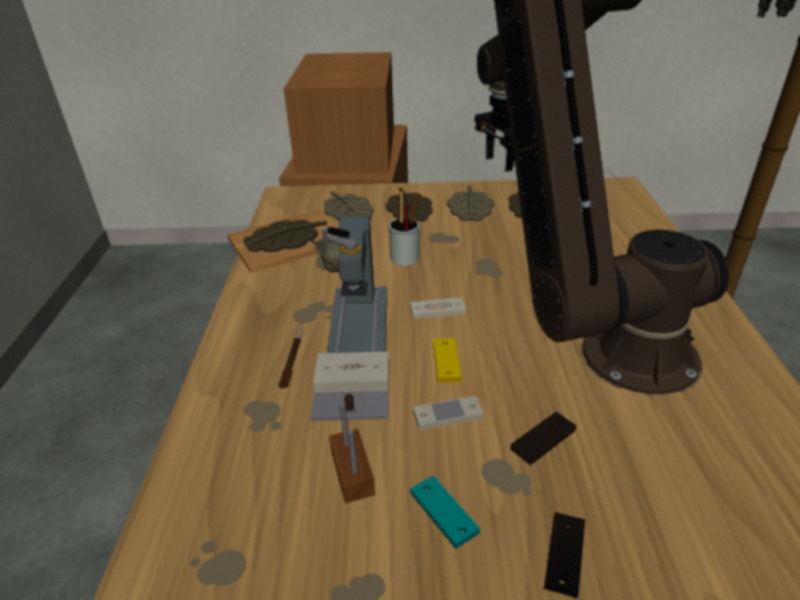

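The top view shows one layer (489,359), the lid (351,356), the base (386,280), the pin block (300,283) and the crank near (460,265). I'll enlarge both views.

Run:
```python
import cv2
t=cv2.imread('pics/raw_top.png'); s=cv2.imread('pics/raw_side.png')
cv2.imwrite('pics/t1.png',cv2.resize(t[190:320,210:430],(792,468),interpolation=cv2.INTER_CUBIC)) # 3.6
cv2.imwrite('pics/s1.png',cv2.resize(s[160:410,240:400],None,fx=2.4,fy=2.4,interpolation=cv2.INTER_CUBIC))
```

```text
(no output)
```

View pics/t1.png

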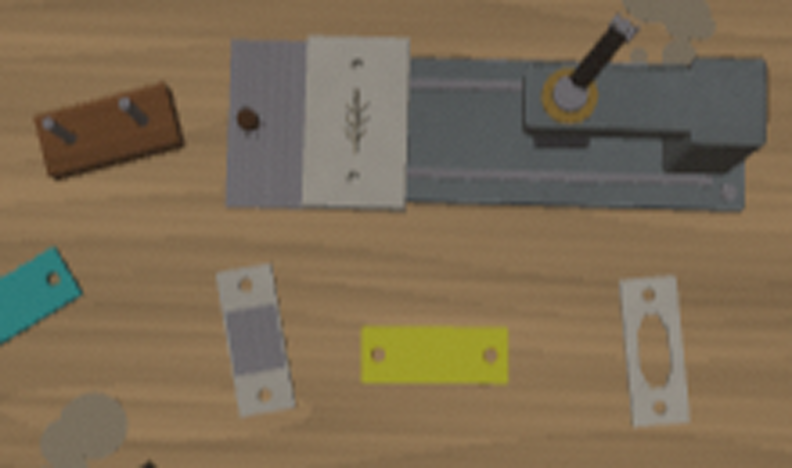

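View pics/s1.png

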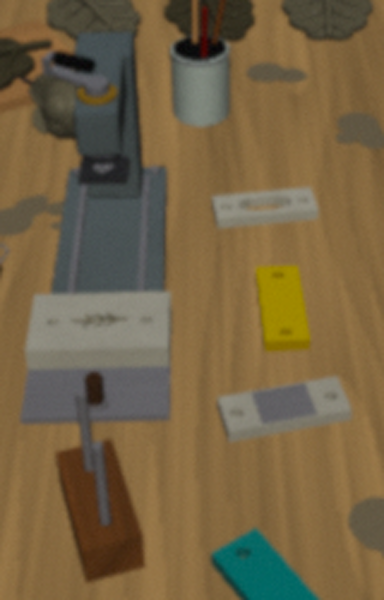

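Run:
```python
from h import *
t,s=cam('top'),cam('side')
P={'base_far':(357,63,49,321,60),'base_near':(352,176,147,320,60),'layA':(648,294,226,207,15),'layB':(660,407,307,199,15)
,'lidA':(246,285,237,412,15),'lidB':(264,395,336,396,15),'pinL':(47,122,98,449,142),'pinR':(125,102,82,400,142),'knob':(248,119,94,376,69),'hub':(571,93,98,86,263),'piv':(626,22,50,62,263)}
for k,(a,b,c,d,z) in P.items():
    # layer A/B: top A is +x; side left is +x
    p=px2w(t,210+a/3.6,190+b/3.6,z); q=px2w(s,240+c/2.4,160+d/2.4,z); print(k,p.round(1),q.round(1))
```

```text
base_far [678.5  80.7  60. ] [680.2  82.6  60. ]
base_near [578.9  82.   60. ] [575.4  84.8  60. ]
layA [ 485.6 -181.8   15. ] [ 484.1 -179.    15. ]
layB [ 386.1 -194.2   15. ] [ 379.7 -192.2   15. ]
lidA [483.5 175.7  15. ] [482.9 178.7  15. ]
lidB [386.4 156.2  15. ] [379.5 159.4  15. ]
pinL [608.3 333.7 142. ] [605.7 340.1 142. ]
pinR [626.8 269.2 142. ] [623.5 282.2 142. ]
knob [625.3 173.6  69. ] [625.3 177.   69. ]
hub [625.1 -94.3 263. ] [621.6 -62.8 263. ]
piv [ 681.3 -135.4  263. ] [ 678.3 -118.6  263. ]
```

```bash
python3 -m handwheel '[{"hand":0.095,"x":0.188,"y":0.386,"z":-0.06,"spin":-3.24},{"hand":0.095,"x":0.188,"y":0.386,"z":-0.06,"spin":-3.24},{"hand":0.095,"x":0.188,"y":0.386,"z":-0.06,"spin":-3.24},{"hand":0.095,"x":0.188,"y":0.386,"z":-0.06,"spin":-3.24},{"hand":0.095,"x":0.188,"y":0.386,"z":-0.06,"spin":-3.24},{"hand":0.095,"x":0.188,"y":0.386,"z":-0.06,"spin":-3.24},{"hand":0.095,"x":0.188,"y":0.386,"z":-0.06,"spin":-3.24},{"hand":0.095,"x":0.188,"y":0.386,"z":-0.06,"spin":-3.24},{"hand":0.095,"x":0.188,"y":0.386,"z":-0.06,"spin":-3.24},{"hand":0.095,"x":0.188,"y":0.386,"z":-0.06,"spin":-3.24},{"hand":0.095,"x":0.188,"y":0.386,"z":-0.06,"spin":-3.24},{"hand":0.095,"x":0.188,"y":0.386,"z":-0.06,"spin":-3.24},{"hand":0.095,"x":0.188,"y":0.386,"z":-0.1,"spin":-3.24},{"hand":0.095,"x":0.188,"y":0.386,"z":-0.1,"spin":-3.24},{"hand":0.095,"x":0.188,"y":0.386,"z":-0.1,"spin":-3.24}]'; python3 -c "
from h import *
shot('side','s2.png',(240,100,440,300),3)"
```

```text
t: 1.35
eef_pos: [434.4, -188.1, 127.9]
tcp_rot: [3.138, 0.002, -1.447]
ft_force: [0.1, 0.7, 0.4]
opening: 0.999
```

View pics/s2.png

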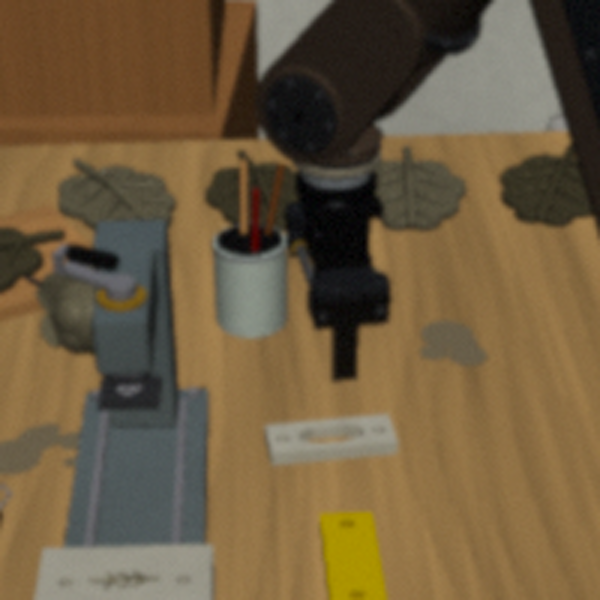

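The side view shows the jaws straight above the layer, whose holes are at (283,438) and (380,430). Descending and gripping.

```bash
python3 -m handwheel '[{"hand":0.095,"x":0.001,"z":-0.04},{"hand":0.095,"x":0.001,"z":-0.08},{"hand":0.095,"x":0.001,"z":-0.1},{"hand":0.095,"x":0.001,"z":-0.111},{"hand":0.095,"x":0.001,"z":-0.111},{"hand":0.04,"x":0.001,"z":-0.111},{"hand":0.04,"x":0.001,"z":-0.111},{"hand":0.04,"x":0.001,"z":-0.111},{"hand":0.04,"x":0.001,"z":-0.111},{"hand":0.04,"x":0.001,"z":-0.111},{"hand":0.04,"x":0.001,"z":-0.111},{"hand":0.04,"x":0.001,"z":-0.111},{"hand":0.04,"x":0.001,"z":-0.09},{"hand":0.04,"x":0.001,"z":-0.05},{"hand":0.04,"x":0.001,"z":-0.01},{"hand":0.04,"x":0.001,"z":0.03},{"hand":0.04,"x":0.001,"z":0.03},{"hand":0.04,"x":0.001,"z":0.03}]'
```

```text
invalid input
```

```bash
python3 -m handwheel '[{"hand":0.095,"x":0.001,"y":0,"z":-0.04,"spin":0},{"hand":0.095,"x":0.001,"y":0,"z":-0.08,"spin":0},{"hand":0.095,"x":0.001,"y":0,"z":-0.1,"spin":0},{"hand":0.095,"x":0.001,"y":0,"z":-0.111,"spin":0},{"hand":0.095,"x":0.001,"y":0,"z":-0.111,"spin":0},{"hand":0.04,"x":0.001,"y":0,"z":-0.111,"spin":0},{"hand":0.04,"x":0.001,"y":0,"z":-0.111,"spin":0},{"hand":0.04,"x":0.001,"y":0,"z":-0.111,"spin":0},{"hand":0.04,"x":0.001,"y":0,"z":-0.111,"spin":0},{"hand":0.04,"x":0.001,"y":0,"z":-0.111,"spin":0},{"hand":0.04,"x":0.001,"y":0,"z":-0.111,"spin":0},{"hand":0.04,"x":0.001,"y":0,"z":-0.111,"spin":0},{"hand":0.04,"x":0.001,"y":0,"z":-0.09,"spin":0},{"hand":0.04,"x":0.001,"y":0,"z":-0.05,"spin":0},{"hand":0.04,"x":0.001,"y":0,"z":-0.01,"spin":0},{"hand":0.04,"x":0.001,"y":0,"z":0.03,"spin":0},{"hand":0.04,"x":0.001,"y":0,"z":0.03,"spin":0}]'
```

```text
t: 2.82
eef_pos: [438.3, -189.0, 164.8]
tcp_rot: [-3.134, -0.006, -1.446]
ft_force: [0.6, -1.7, -1.1]
opening: 0.519
```

```bash
python3 -m handwheel '[{"hand":0.04,"x":0.0,"y":0.04,"z":0,"spin":0},{"hand":0.04,"x":0.0,"y":0.08,"z":0,"spin":-0.5},{"hand":0.04,"x":0.0,"y":0.12,"z":0,"spin":-1.56},{"hand":0.04,"x":0.02,"y":0.155,"z":0,"spin":-1.56},{"hand":0.04,"x":0.045,"y":0.19,"z":0,"spin":-1.56},{"hand":0.04,"x":0.075,"y":0.22,"z":0,"spin":-1.56},{"hand":0.04,"x":0.105,"y":0.245,"z":0,"spin":-1.56},{"hand":0.04,"x":0.14,"y":0.26,"z":0,"spin":-1.56},{"hand":0.04,"x":0.17,"y":0.268,"z":0,"spin":-1.56},{"hand":0.04,"x":0.1925,"y":0.2695,"z":-0.02,"spin":-1.56},{"hand":0.04,"x":0.1925,"y":0.2695,"z":-0.05,"spin":-1.56},{"hand":0.04,"x":0.1925,"y":0.2695,"z":-0.066,"spin":-1.56},{"hand":0.04,"x":0.1925,"y":0.2695,"z":-0.066,"spin":-1.56},{"hand":0.04,"x":0.1925,"y":0.2695,"z":-0.066,"spin":-1.56},{"hand":0.04,"x":0.1925,"y":0.2695,"z":-0.066,"spin":-1.56}]'; python3 -c "
from h import *
shot('side','s3.png',(220,200,420,350),4); shot('top','t3.png',(260,180,360,255),8)
im=np.hstack([cv2.resize(cv2.imread('pics/s3.png'),None,fx=.5,fy=.75),cv2.resize(cv2.imread('pics/t3.png'),(400,450))]);cv2.imwrite('pics/c3.png',im)"
```

```text
t: 4.07
eef_pos: [629.1, 81.5, 93.5]
tcp_rot: [-3.141, -0.0, -1.583]
ft_force: [0.6, 0.3, -1.4]
opening: 0.519
```

View pics/c3.png

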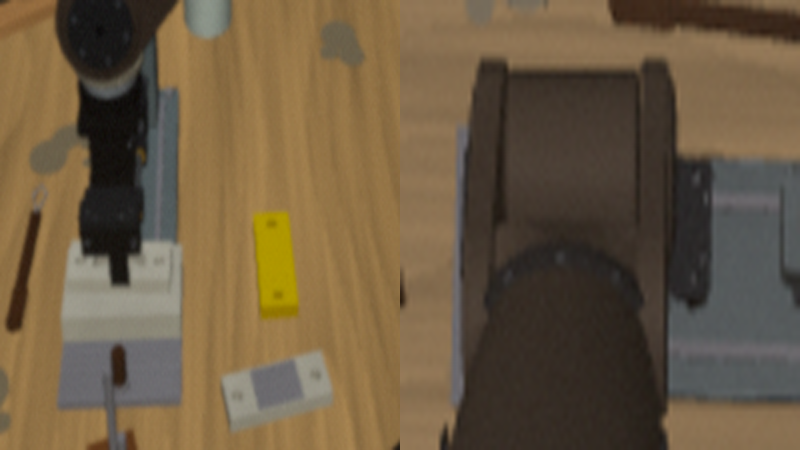

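```bash
python3 -m handwheel '[{"hand":0.04,"x":0,"y":0,"z":-0.008,"spin":0},{"hand":0.04,"x":0,"y":0,"z":-0.014,"spin":0},{"hand":0.04,"x":0,"y":0,"z":-0.0155,"spin":0},{"hand":0.04,"x":0,"y":0,"z":-0.0155,"spin":0},{"hand":0.04,"x":0,"y":0,"z":-0.0155,"spin":0}]'
```

```text
t: 4.58
eef_pos: [630.7, 81.5, 80.7]
tcp_rot: [-3.135, 0.0, -1.583]
ft_force: [-4.2, -0.7, 26.5]
opening: 0.522
```

```bash
python3 -c "
from h import *
shot('side','s4.png',(240,270,320,330),10)"
```

```text
(no output)
```

View pics/s4.png

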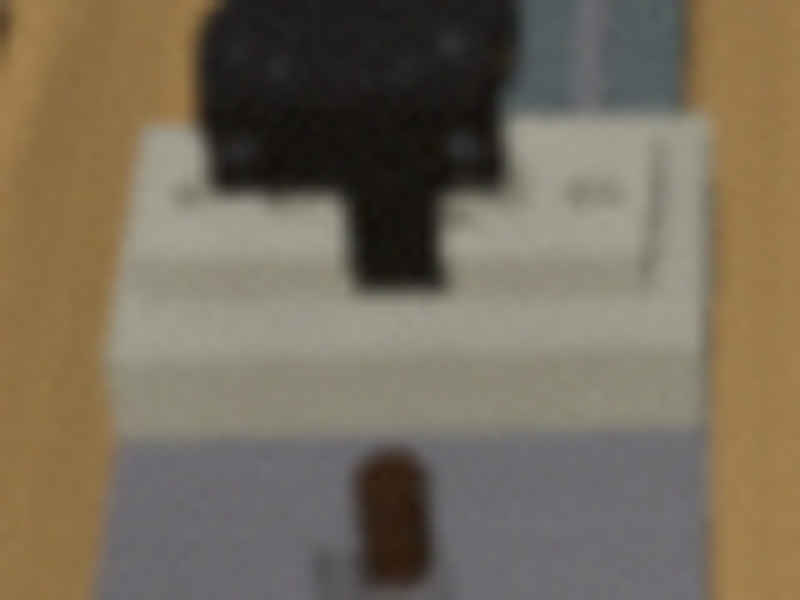

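Run:
```python
from h import *
s=cam('side')
for n,u,v,z in [('bFR',700,352,60),('bFL',110,355,60),('bBR',712,118,60),('bBL',147,125,60),('sBR',637,288,62),('sTR',642,252,77),('sTL',135,255,77),('hL',187,190,77),('hR',593,190,77)]:
    print(n,px2w(s,240+u/10,270+v/10,z).round(1))
```

```text
bFR [552.4 129.9  60. ]
bFL [699.5 125.8  60. ]
bBR [550.4  40.1  60. ]
bBL [699.7  37.3  60. ]
sBR [568.5 108.   62. ]
sTR [566.4 111.3  77. ]
sTL [693.4 107.9  77. ]
hL [682.8  83.6  77. ]
hR [579.4  87.4  77. ]
```

```bash
python3 -m handwheel '[{"hand":0.04,"x":0,"y":0,"z":0.005,"spin":0},{"hand":0.04,"x":-0.004,"y":-0.001,"z":0.005,"spin":0},{"hand":0.04,"x":-0.004,"y":-0.001,"z":0.005,"spin":0},{"hand":0.04,"x":-0.004,"y":-0.001,"z":0.002,"spin":0},{"hand":0.04,"x":-0.004,"y":-0.001,"z":0.0,"spin":0},{"hand":0.04,"x":-0.004,"y":-0.001,"z":0,"spin":0},{"hand":0.04,"x":-0.004,"y":-0.001,"z":0,"spin":0}]'
```

```text
t: 5.22
eef_pos: [625.3, 80.4, 79.6]
tcp_rot: [-3.139, -0.0, -1.583]
ft_force: [-8.2, -0.8, 27.4]
opening: 0.524
```

```bash
python3 -m handwheel '[{"hand":0.04,"x":0,"y":0,"z":0.002,"spin":0},{"hand":0.04,"x":-0.001,"y":0,"z":0.002,"spin":0},{"hand":0.04,"x":-0.001,"y":0,"z":0,"spin":0},{"hand":0.04,"x":-0.001,"y":0,"z":0,"spin":0}]'; python3 -m handwheel '[{"hand":0.04,"x":-0.001,"y":0,"z":0.002,"spin":0},{"hand":0.04,"x":-0.001,"y":0,"z":0.002,"spin":0},{"hand":0.04,"x":-0.001,"y":0,"z":0,"spin":0},{"hand":0.04,"x":-0.001,"y":0,"z":0,"spin":0}]'; python3 -m handwheel '[{"hand":0.04,"x":0,"y":0.0,"z":0.002,"spin":0},{"hand":0.04,"x":0,"y":0.001,"z":0.002,"spin":0},{"hand":0.04,"x":0,"y":0.001,"z":0,"spin":0},{"hand":0.04,"x":0,"y":0.001,"z":0,"spin":0}]'
```

```text
t: 5.55
eef_pos: [624.8, 80.4, 79.3]
tcp_rot: [-3.138, 0.0, -1.583]
ft_force: [-3.7, 0.2, 25.6]
opening: 0.523
t: 5.88
eef_pos: [623.2, 80.5, 79.0]
tcp_rot: [-3.14, -0.0, -1.583]
ft_force: [-7.1, -1.5, 25.3]
opening: 0.523
t: 6.22
eef_pos: [623.0, 81.3, 78.8]
tcp_rot: [-3.141, -0.001, -1.583]
ft_force: [-7.0, -1.6, 24.5]
opening: 0.525
```

```bash
python3 -m handwheel '[{"hand":0.04,"x":0.0015,"y":0,"z":0.003,"spin":0},{"hand":0.04,"x":0.0015,"y":0,"z":0.003,"spin":0},{"hand":0.06,"x":0.0015,"y":0,"z":0.003,"spin":0},{"hand":0.08,"x":0.0015,"y":0,"z":0.003,"spin":0},{"hand":0.08,"x":0.0015,"y":0,"z":0.003,"spin":0},{"hand":0.08,"x":0.0015,"y":0,"z":0.02,"spin":0},{"hand":0.08,"x":0.0015,"y":0,"z":0.06,"spin":0},{"hand":0.09,"x":-0.03,"y":0.01,"z":0.1,"spin":0},{"hand":0.09,"x":-0.07,"y":0.03,"z":0.1,"spin":0},{"hand":0.09,"x":-0.1,"y":0.05,"z":0.1,"spin":0},{"hand":0.09,"x":-0.13,"y":0.08,"z":0.1,"spin":0},{"hand":0.09,"x":-0.16,"y":0.09,"z":0.1,"spin":1},{"hand":0.09,"x":-0.19,"y":0.09,"z":0.1,"spin":2.4},{"hand":0.09,"x":-0.19,"y":0.09,"z":0.1,"spin":2.4}]'; python3 -c "
from h import *
shot('side','s5.png',(235,265,325,325),10); shot('top','t5.png',(270,190,330,260),10)
im=np.hstack([cv2.resize(cv2.imread('pics/s5.png'),None,fx=.6,fy=.8)[:480],cv2.resize(cv2.imread('pics/t5.png')[:600],None,fx=.43,fy=.8)]);cv2.imwrite('pics/c5.png',im);print(im.shape)"
```

```text
t: 7.38
eef_pos: [427.6, 172.0, 177.0]
tcp_rot: [3.138, -0.0, -1.363]
ft_force: [1.7, -0.2, 0.5]
opening: 0.948
(480, 798, 3)
```

View pics/c5.png

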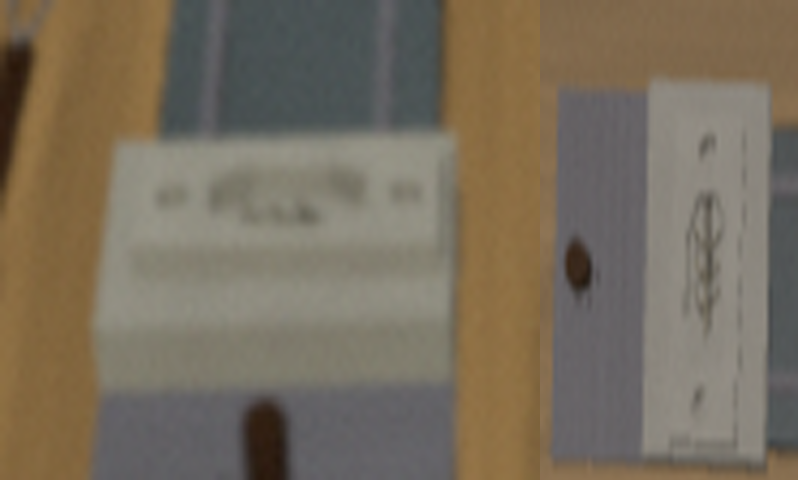

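Run:
```python
from h import *
t=cam('top');s=cam('side')
for z in(75,78):
  for u,v in((309.07,208.4),(306.74,239.75)): print(z,px2w(t,u,v,z).round(1))
  for u,v in((172,193),(406,192)): print(z,px2w(s,235+u/6,265+v/8,z).round(1))
```

```text
75 [673.1  80.2  75. ]
75 [574.4  84.4  75. ]
75 [670.5  82.2  75. ]
75 [571.   85.4  75. ]
78 [672.6  80.   78. ]
78 [574.1  84.2  78. ]
78 [669.9  85.7  78. ]
78 [570.8  88.8  78. ]
```

```bash
python3 -m handwheel '[{"hand":0.09,"x":0.03,"y":-0.01,"z":0,"spin":-1},{"hand":0.09,"x":0.06,"y":-0.02,"z":0,"spin":-2},{"hand":0.09,"x":0.1,"y":-0.04,"z":0,"spin":-2.8},{"hand":0.09,"x":0.14,"y":-0.06,"z":0,"spin":-2.8},{"hand":0.09,"x":0.17,"y":-0.08,"z":0,"spin":-2.8},{"hand":0.09,"x":0.1964,"y":-0.09,"z":-0.02,"spin":-2.8},{"hand":0.09,"x":0.1964,"y":-0.09,"z":-0.06,"spin":-2.8},{"hand":0.09,"x":0.1964,"y":-0.09,"z":-0.09,"spin":-2.8},{"hand":0.09,"x":0.1964,"y":-0.09,"z":-0.097,"spin":-2.8},{"hand":0.09,"x":0.1964,"y":-0.09,"z":-0.097,"spin":-2.8},{"hand":0.04,"x":0.1964,"y":-0.09,"z":-0.097,"spin":-2.8},{"hand":0.04,"x":0.1964,"y":-0.09,"z":-0.097,"spin":-2.8},{"hand":0.04,"x":0.1964,"y":-0.09,"z":-0.097,"spin":-2.8},{"hand":0.04,"x":0.1964,"y":-0.09,"z":-0.097,"spin":-2.8},{"hand":0.04,"x":0.1964,"y":-0.09,"z":-0.097,"spin":-2.8},{"hand":0.04,"x":0.1964,"y":-0.09,"z":-0.097,"spin":-2.8},{"hand":0.04,"x":0.1964,"y":-0.09,"z":-0.093,"spin":-2.8},{"hand":0.04,"x":0.1964,"y":-0.09,"z":-0.092,"spin":-2.8},{"hand":0.04,"x":0.1964,"y":-0.09,"z":-0.092,"spin":-2.8}]'
```

```text
t: 9.07
eef_pos: [629.3, 81.5, 85.6]
tcp_rot: [-3.141, -0.0, -1.618]
ft_force: [0.6, 0.3, -1.5]
opening: 0.519
```

```bash
python3 -m handwheel '[{"hand":0.04,"x":0.003,"y":-0.0005,"z":0,"spin":0.3},{"hand":0.04,"x":0.005,"y":-0.0005,"z":0,"spin":0.3},{"hand":0.04,"x":0.005,"y":-0.0005,"z":0,"spin":0.3},{"hand":0.04,"x":0.005,"y":-0.0005,"z":-0.004,"spin":0.3},{"hand":0.04,"x":0.005,"y":-0.0005,"z":-0.006,"spin":0.3},{"hand":0.04,"x":0.005,"y":-0.0005,"z":-0.006,"spin":0.3}]'; python3 -m handwheel '[{"hand":0.04,"x":0,"y":0,"z":-0.001,"spin":0},{"hand":0.04,"x":0,"y":0,"z":-0.002,"spin":0},{"hand":0.04,"x":0,"y":0,"z":-0.002,"spin":0}]'
```

```text
t: 9.57
eef_pos: [635.0, 81.0, 81.6]
tcp_rot: [-3.138, -0.0, -1.591]
ft_force: [-4.1, -1.9, 23.3]
opening: 0.523
t: 9.82
eef_pos: [635.5, 81.0, 81.0]
tcp_rot: [-3.136, -0.0, -1.591]
ft_force: [-7.9, -1.0, 31.3]
opening: 0.521
```

```bash
python3 -m handwheel '[{"hand":0.04,"x":0,"y":0,"z":0.003,"spin":0},{"hand":0.04,"x":0,"y":0,"z":0.0035,"spin":0},{"hand":0.06,"x":0,"y":0,"z":0.0035,"spin":0},{"hand":0.08,"x":0,"y":0,"z":0.0035,"spin":0},{"hand":0.08,"x":0,"y":0,"z":0.0035,"spin":0},{"hand":0.08,"x":0,"y":0,"z":0.02,"spin":0},{"hand":0.08,"x":0,"y":0,"z":0.06,"spin":0},{"hand":0.09,"x":-0.03,"y":0.01,"z":0.1,"spin":0},{"hand":0.09,"x":-0.07,"y":0.03,"z":0.1,"spin":0},{"hand":0.09,"x":-0.1,"y":0.05,"z":0.1,"spin":0},{"hand":0.09,"x":-0.13,"y":0.08,"z":0.1,"spin":0},{"hand":0.09,"x":-0.16,"y":0.085,"z":0.1,"spin":1},{"hand":0.09,"x":-0.2,"y":0.085,"z":0.1,"spin":2.5},{"hand":0.09,"x":-0.2,"y":0.085,"z":0.1,"spin":2.5},{"hand":0.09,"x":-0.2,"y":0.085,"z":0.1,"spin":2.5}]'; python3 -c "
from h import *
shot('side','s6.png',(242,275,322,315),10); shot('top','t6.png',(280,190,340,260),10)
a=cv2.imread('pics/s6.png');b=cv2.imread('pics/t6.png')[:600]
b=cv2.rotate(b[100:600,150:500],cv2.ROTATE_90_CLOCKWISE);b=cv2.resize(b,(800,400)) if 0 else b
b=np.pad(b,((0,max(0,0)),(0,300),(0,0)));im=np.vstack([a,b])[:,:800];im=cv2.resize(im,(800,600)) if im.shape[0]<600 else im[:600]
im=np.vstack([a[:320],b[:280]]) ;cv2.imwrite('pics/c6.png',im);print(im.shape)"
```

```text
t: 11.07
eef_pos: [432.9, 166.3, 177.4]
tcp_rot: [3.141, -0.0, -1.372]
ft_force: [0.2, -0.5, -0.3]
opening: 0.945
(600, 800, 3)
```

View pics/c6.png

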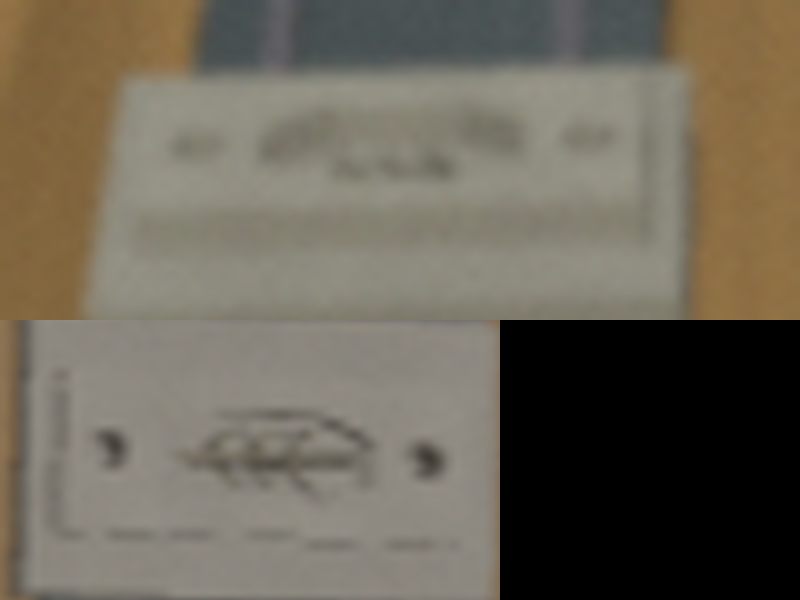

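Run:
```python
from h import *
t=cam('top');s=cam('side')
for u,v in((309.2,207.1),(307.8,238.7)): print(px2w(t,u,v,75).round(1))
for u,v in((198,148),(590,138)): print(px2w(s,242+u/10,275+v/10,75).round(1))
print('base by corners(side)',[px2w(s,242+u/10,275+v/10,60).round(1) for u,v in((125,72),(692,66))])
```

```text
[677.3  79.9  75. ]
[577.8  81.2  75. ]
[675.   84.6  75. ]
[575.3  84.4  75. ]
base by corners(side) [array([700.4,  36.1,  60. ]), array([550.4,  39.3,  60. ])]
```

Run:
```python
from h import *
a=cv2.resize(cv2.imread('pics/side0.png'),(640,480),interpolation=cv2.INTER_AREA)
b=cv2.imread('pics/raw_side.png')
for im in(a,b):
    r=im[300:350,320:400].astype(int); m=(r[:,:,0]>105).astype(np.uint8)   # blue high = white plaster
    n,l,s,c=cv2.connectedComponentsWithStats(m); k=[(s[i].tolist(),c[i].round(2).tolist()) for i in range(1,n) if s[i,4]>60]; print(k)
d=cv2.absdiff(a,b)[300:350,320:400].max(2); print((d>40).sum(), d.max())
```

```text
[([42, 18, 24, 19, 233], [55.13, 26.1]), ([11, 24, 22, 17, 225], [20.52, 31.8])]
[([11, 17, 55, 25, 515], [38.22, 29.35])]
0 9
```

```bash
python3 -m handwheel '[{"hand":0.09,"x":0.001,"y":0,"z":-0.04,"spin":0},{"hand":0.09,"x":0.001,"y":0,"z":-0.08,"spin":0},{"hand":0.09,"x":0.001,"y":0,"z":-0.12,"spin":0},{"hand":0.09,"x":0.001,"y":0,"z":-0.15,"spin":0},{"hand":0.09,"x":0.001,"y":0,"z":-0.16,"spin":0},{"hand":0.09,"x":0.001,"y":0,"z":-0.16,"spin":0},{"hand":0.04,"x":0.001,"y":0,"z":-0.16,"spin":0},{"hand":0.04,"x":0.001,"y":0,"z":-0.16,"spin":0},{"hand":0.04,"x":0.001,"y":0,"z":-0.16,"spin":0},{"hand":0.04,"x":0.001,"y":0,"z":-0.16,"spin":0},{"hand":0.04,"x":0.001,"y":0,"z":-0.16,"spin":0},{"hand":0.04,"x":0.001,"y":0,"z":-0.16,"spin":0},{"hand":0.04,"x":0.001,"y":0,"z":-0.16,"spin":0}]'; python3 -m handwheel '[{"hand":0.04,"x":0,"y":0,"z":0.03,"spin":0},{"hand":0.04,"x":0,"y":0,"z":0.07,"spin":0},{"hand":0.04,"x":0,"y":0,"z":0.11,"spin":0},{"hand":0.04,"x":0.02,"y":-0.01,"z":0.13,"spin":-1},{"hand":0.04,"x":0.05,"y":-0.03,"z":0.13,"spin":-2},{"hand":0.04,"x":0.09,"y":-0.05,"z":0.13,"spin":-2.5},{"hand":0.04,"x":0.13,"y":-0.07,"z":0.13,"spin":-2.5},{"hand":0.04,"x":0.16,"y":-0.08,"z":0.13,"spin":-2.5},{"hand":0.04,"x":0.19,"y":-0.085,"z":0.12,"spin":-2.5},{"hand":0.04,"x":0.194,"y":-0.085,"z":0.1,"spin":-2.5},{"hand":0.04,"x":0.194,"y":-0.085,"z":0.09,"spin":-2.5},{"hand":0.04,"x":0.194,"y":-0.085,"z":0.09,"spin":-2.5},{"hand":0.04,"x":0.194,"y":-0.085,"z":0.09,"spin":-2.5}]'
```

```text
t: 12.25
eef_pos: [435.4, 166.0, 17.4]
tcp_rot: [-3.141, -0.0, -1.373]
ft_force: [-0.1, -0.4, 2.1]
opening: 0.525
t: 13.33
eef_pos: [628.0, 81.3, 106.7]
tcp_rot: [3.139, -0.0, -1.591]
ft_force: [0.4, -0.4, -2.6]
opening: 0.522
```

```bash
python3 -m handwheel '[{"hand":0.04,"x":0.0005,"y":0,"z":-0.008,"spin":0},{"hand":0.04,"x":0.0005,"y":0,"z":-0.012,"spin":0},{"hand":0.04,"x":0.0005,"y":0,"z":-0.012,"spin":0},{"hand":0.04,"x":0.0005,"y":0,"z":-0.012,"spin":0}]';python3 -m handwheel '[{"hand":0.04,"x":0,"y":0,"z":-0.002,"spin":0},{"hand":0.04,"x":0,"y":0,"z":-0.002,"spin":0},{"hand":0.04,"x":0,"y":0,"z":-0.002,"spin":0}]'
```

```text
t: 13.67
eef_pos: [629.5, 81.2, 95.4]
tcp_rot: [-3.142, -0.0, -1.591]
ft_force: [-0.3, 0.7, -3.1]
opening: 0.523
t: 13.92
eef_pos: [629.7, 81.0, 93.3]
tcp_rot: [-3.141, -0.0, -1.592]
ft_force: [-0.2, -0.0, -2.7]
opening: 0.524
```

```bash
python3 -m handwheel '[{"hand":0.04,"x":-0.001,"y":0,"z":0,"spin":0},{"hand":0.04,"x":-0.001,"y":0,"z":-0.001,"spin":0},{"hand":0.06,"x":-0.001,"y":0,"z":-0.001,"spin":0},{"hand":0.08,"x":-0.001,"y":0,"z":-0.001,"spin":0},{"hand":0.08,"x":-0.001,"y":0,"z":-0.001,"spin":0},{"hand":0.08,"x":-0.001,"y":0,"z":0.02,"spin":0},{"hand":0.08,"x":-0.001,"y":0,"z":0.06,"spin":0},{"hand":0.07,"x":-0.001,"y":0.0,"z":0.1,"spin":0},{"hand":0.07,"x":-0.04,"y":0.0,"z":0.13,"spin":0},{"hand":0.07,"x":-0.08,"y":0.03,"z":0.13,"spin":0},{"hand":0.07,"x":-0.12,"y":0.06,"z":0.13,"spin":0},{"hand":0.07,"x":-0.16,"y":0.09,"z":0.13,"spin":0},{"hand":0.07,"x":-0.2,"y":0.09,"z":0.13,"spin":0},{"hand":0.07,"x":-0.2,"y":0.09,"z":0.13,"spin":0}]'; python3 -c "
from h import *
shot('side','s7.png',(240,270,320,365),5); shot('top','t7.png',(215,190,335,255),6)
a=cv2.imread('pics/s7.png');b=cv2.imread('pics/t7.png')
a=np.pad(a,((0,0),(0,0),(0,0)));h=max(a.shape[0],b.shape[0])
b=cv2.resize(b,(400*1,0) if 0 else (396*1,215)) if 0 else b
cv2.imwrite('pics/a7.png',a);cv2.imwrite('pics/b7.png',b)
im=np.zeros((600,800,3),np.uint8);im[:390,:720]=b; 
im2=cv2.resize(a,(400,475))
cv2.imwrite('pics/c7.png',np.hstack([im2[:475],cv2.resize(b[:, 330:],(395,395) )[:395] if 0 else np.pad(b[:,320:720][:390],((0,85),(0,0),(0,0)))]))"
```

```text
t: 15.08
eef_pos: [426.2, 171.9, 223.3]
tcp_rot: [3.141, -0.0, -1.59]
ft_force: [1.3, 0.3, 0.2]
opening: 0.739
```

View pics/c7.png

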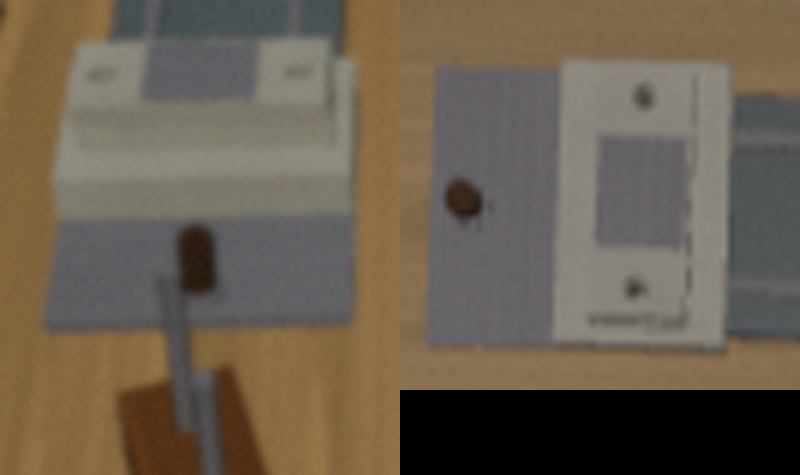

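Run:
```python
from h import *
t=cam('top');s=cam('side')
for u,v in((309,206.17),(307.67,238.17)): print(px2w(t,u,v,90).round(1))
for u,v in((100,75),(298,72)): print(px2w(s,240+u/5,270+v/5,90).round(1))
def tri(a,b):
    A=[];y=[]
    for c,(u,v) in((t,a),(s,b)):
        T=c['T'];o=T[:3,3];d=T[:3,:3]@[(u-c['cx'])/c['fx'],(v-c['cy'])/c['fy'],1];d/=np.linalg.norm(d);M=np.eye(3)-np.outer(d,d);A.append(M);y.append(M@o)
    return np.linalg.lstsq(np.vstack(A),np.hstack(y),rcond=None)[0].round(1)
print(tri((210+125/3.6,190+102/3.6),(274,327)),tri((210+47/3.6,190+122/3.6),(280.6,345.6)))
for z in(140,130): print([px2w(t,210+a/3.6,190+b/3.6,z).round(1) for a,b in((125,102),(47,122))])
print('knob px', px2w(t,215+(462-80)/6,190+199/6,69).round(1))
```

```text
[677.6  79.9  90. ]
[577.8  80.9  90. ]
[678.2  83.3  90. ]
[578.   84.7  90. ]
[627.1 271.2 130.1] [607.6 334.1 139.9]
[array([627.1, 269.5, 140. ]), array([608.6, 334.1, 140. ])]
[array([628.6, 271.2, 130. ]), array([609.9, 336.2, 130. ])]
knob px [624.9 174.3  69. ]
```

```bash
python3 -m handwheel '[{"hand":0.05,"x":0.04,"y":0.02,"z":0,"spin":0},{"hand":0.05,"x":0.08,"y":0.04,"z":0,"spin":0},{"hand":0.05,"x":0.12,"y":0.06,"z":0,"spin":0},{"hand":0.05,"x":0.16,"y":0.08,"z":0,"spin":0},{"hand":0.05,"x":0.198,"y":0.098,"z":0,"spin":0},{"hand":0.05,"x":0.198,"y":0.098,"z":-0.03,"spin":0},{"hand":0.05,"x":0.198,"y":0.098,"z":-0.05,"spin":0},{"hand":0.05,"x":0.198,"y":0.098,"z":-0.05,"spin":0},{"hand":0.05,"x":0.198,"y":0.098,"z":-0.05,"spin":0},{"hand":0.05,"x":0.198,"y":0.098,"z":-0.05,"spin":0}]';python3 -c "
from h import *
shot('side','s8.png',(225,275,325,395),5)"
```

```text
t: 16.02
eef_pos: [628.3, 268.8, 174.5]
tcp_rot: [-3.14, 0.0, -1.592]
ft_force: [-0.3, -0.3, 0.3]
opening: 0.525
```

View pics/s8.png

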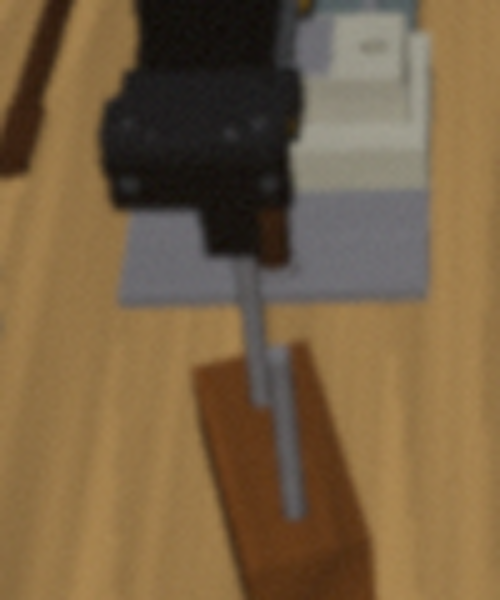

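Run:
```python
from h import *
s=cam('side');t=cam('top')
for p in((628,270,45),(628,270,142),(624,270,142),(628,299,160.5),(608,334,45),(608,334,142)):
    print(p,((w2px(s,p)-[225,275])*5).round(0))
```

```text
(628, 270, 45) [256. 391.]
(628, 270, 142) [237. 238.]
(624, 270, 142) [247. 238.]
(628, 299, 160.5) [228. 256.]
(608, 334, 45) [292. 504.]
(608, 334, 142) [274. 349.]
```

```bash
python3 -m handwheel '[{"hand":0.05,"x":-0.002,"y":0.001,"z":-0.03,"spin":0},{"hand":0.05,"x":-0.002,"y":0.001,"z":-0.0625,"spin":0},{"hand":0.05,"x":-0.002,"y":0.001,"z":-0.0625,"spin":0},{"hand":0.05,"x":-0.002,"y":0.001,"z":-0.0625,"spin":0},{"hand":0.003,"x":-0.002,"y":0.001,"z":-0.0625,"spin":0},{"hand":0.003,"x":-0.002,"y":0.001,"z":-0.0625,"spin":0},{"hand":0.003,"x":-0.002,"y":0.001,"z":-0.0625,"spin":0},{"hand":0.003,"x":-0.002,"y":0.001,"z":-0.0625,"spin":0},{"hand":0.003,"x":-0.002,"y":0.001,"z":-0.0625,"spin":0},{"hand":0.003,"x":-0.002,"y":0.001,"z":-0.0625,"spin":0},{"hand":0.003,"x":-0.002,"y":0.001,"z":-0.0625,"spin":0},{"hand":0.003,"x":-0.002,"y":0.001,"z":-0.0625,"spin":0}]'
```

```text
t: 17.07
eef_pos: [625.8, 270.1, 110.9]
tcp_rot: [-3.141, 0.0, -1.592]
ft_force: [-0.7, -0.1, 2.5]
opening: 0.099
```

```bash
python3 -m handwheel '[{"hand":0.003,"x":0,"y":0,"z":0.02,"spin":0},{"hand":0.003,"x":0,"y":0,"z":0.05,"spin":0},{"hand":0.003,"x":0,"y":0,"z":0.09,"spin":0},{"hand":0.003,"x":0,"y":0,"z":0.105,"spin":0},{"hand":0.003,"x":0.01,"y":-0.03,"z":0.105,"spin":0},{"hand":0.003,"x":0.02,"y":-0.07,"z":0.105,"spin":0},{"hand":0.003,"x":0.03,"y":-0.11,"z":0.105,"spin":0},{"hand":0.003,"x":0.04,"y":-0.15,"z":0.105,"spin":0},{"hand":0.003,"x":0.05,"y":-0.18,"z":0.105,"spin":0},{"hand":0.003,"x":0.052,"y":-0.19,"z":0.105,"spin":0},{"hand":0.003,"x":0.052,"y":-0.19,"z":0.09,"spin":0},{"hand":0.003,"x":0.052,"y":-0.19,"z":0.09,"spin":0},{"hand":0.003,"x":0.052,"y":-0.19,"z":0.09,"spin":0}]';python3 -c "
from h import *
shot('side','s9.png',(240,220,320,310),6)"
```

```text
t: 18.15
eef_pos: [677.2, 80.4, 200.0]
tcp_rot: [3.14, -0.0, -1.591]
ft_force: [0.4, 0.3, 0.1]
opening: 0.099
```

View pics/s9.png

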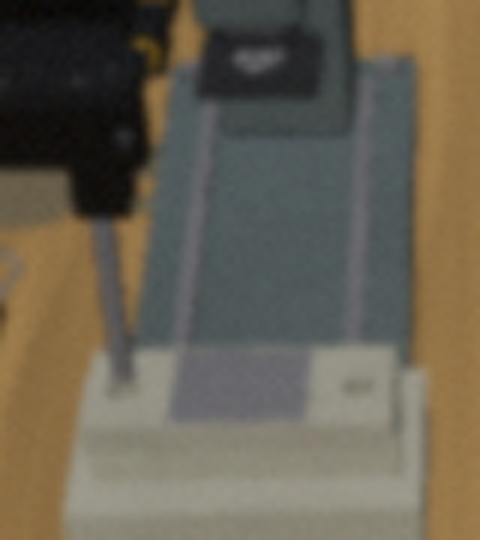

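```bash
python3 -m handwheel '[{"hand":0.003,"x":0.0005,"y":0,"z":-0.005,"spin":0},{"hand":0.003,"x":0.0005,"y":0,"z":-0.01,"spin":0},{"hand":0.003,"x":0.0005,"y":0,"z":-0.014,"spin":0},{"hand":0.003,"x":0.0005,"y":0,"z":-0.014,"spin":0}]';python3 -m handwheel '[{"hand":0.003,"x":0,"y":0,"z":-0.006,"spin":0},{"hand":0.003,"x":0,"y":0,"z":-0.012,"spin":0},{"hand":0.003,"x":0,"y":0,"z":-0.012,"spin":0}]'
```

```text
t: 18.53
eef_pos: [677.8, 80.4, 185.6]
tcp_rot: [3.14, -0.0, -1.591]
ft_force: [0.7, -0.1, -1.1]
opening: 0.104
t: 18.78
eef_pos: [678.4, 80.2, 174.7]
tcp_rot: [-3.141, 0.0, -1.592]
ft_force: [-0.6, 1.3, 1.0]
opening: 0.097
```

```bash
python3 -m handwheel '[{"hand":0.003,"x":0,"y":0,"z":-0.006,"spin":0},{"hand":0.003,"x":0,"y":0,"z":-0.011,"spin":0},{"hand":0.003,"x":0,"y":0,"z":-0.015,"spin":0},{"hand":0.003,"x":0,"y":0,"z":-0.015,"spin":0}]'
```

```text
t: 19.12
eef_pos: [677.8, 80.3, 158.1]
tcp_rot: [3.14, 0.0, -1.592]
ft_force: [0.1, 2.4, -4.1]
opening: 0.103
```

```bash
python3 -m handwheel '[{"hand":0.003,"x":0,"y":0,"z":-0.008,"spin":0},{"hand":0.003,"x":0,"y":0,"z":-0.016,"spin":0},{"hand":0.003,"x":0,"y":0,"z":-0.021,"spin":0},{"hand":0.003,"x":0,"y":0,"z":-0.021,"spin":0}]';python3 -m handwheel '[{"hand":0.003,"x":0,"y":0,"z":-0.003,"spin":0},{"hand":0.003,"x":0,"y":0,"z":-0.005,"spin":0},{"hand":0.003,"x":0,"y":0,"z":-0.005,"spin":0},{"hand":0.003,"x":0,"y":0,"z":-0.005,"spin":0}]'
```

```text
t: 19.45
eef_pos: [677.7, 80.3, 136.9]
tcp_rot: [3.14, 0.0, -1.592]
ft_force: [-1.4, 4.3, -3.9]
opening: 0.098
t: 19.78
eef_pos: [677.9, 80.3, 133.3]
tcp_rot: [3.141, 0.0, -1.592]
ft_force: [-0.5, 5.6, -1.3]
opening: 0.098
```

```bash
python3 -m handwheel '[{"hand":0.003,"x":0,"y":0,"z":-0.002,"spin":0},{"hand":0.003,"x":0,"y":0,"z":-0.002,"spin":0},{"hand":0.003,"x":0,"y":0,"z":-0.002,"spin":0}]'
```

```text
t: 20.03
eef_pos: [678.5, 80.3, 133.1]
tcp_rot: [-3.14, 0.0, -1.592]
ft_force: [-3.7, 5.8, 10.2]
opening: 0.097
```

```bash
python3 -m handwheel '[{"hand":0.003,"x":0,"y":0,"z":0.002,"spin":0},{"hand":0.03,"x":0,"y":0,"z":0.002,"spin":0},{"hand":0.05,"x":0,"y":0,"z":0.002,"spin":0},{"hand":0.05,"x":0,"y":0,"z":0.03,"spin":0},{"hand":0.05,"x":0,"y":0,"z":0.07,"spin":0},{"hand":0.05,"x":0,"y":0,"z":0.085,"spin":0},{"hand":0.05,"x":-0.01,"y":0.03,"z":0.085,"spin":0},{"hand":0.05,"x":-0.02,"y":0.07,"z":0.085,"spin":0},{"hand":0.05,"x":-0.03,"y":0.11,"z":0.085,"spin":0},{"hand":0.05,"x":-0.04,"y":0.15,"z":0.085,"spin":0},{"hand":0.05,"x":-0.05,"y":0.19,"z":0.085,"spin":0},{"hand":0.05,"x":-0.06,"y":0.22,"z":0.085,"spin":0},{"hand":0.05,"x":-0.071,"y":0.254,"z":0.085,"spin":0},{"hand":0.05,"x":-0.071,"y":0.254,"z":0.06,"spin":0},{"hand":0.05,"x":-0.071,"y":0.254,"z":0.04,"spin":0},{"hand":0.05,"x":-0.071,"y":0.254,"z":0.04,"spin":0},{"hand":0.05,"x":-0.071,"y":0.254,"z":0.04,"spin":0}]'
```

```text
t: 21.45
eef_pos: [607.4, 333.6, 171.1]
tcp_rot: [3.141, -0.001, -1.592]
ft_force: [0.5, 0.8, 1.1]
opening: 0.526
```

```bash
python3 -m handwheel '[{"hand":0.05,"x":0,"y":0,"z":-0.03,"spin":0},{"hand":0.05,"x":0,"y":0,"z":-0.06,"spin":0},{"hand":0.05,"x":0,"y":0,"z":-0.06,"spin":0},{"hand":0.05,"x":0,"y":0,"z":-0.06,"spin":0},{"hand":0.003,"x":0,"y":0,"z":-0.06,"spin":0},{"hand":0.003,"x":0,"y":0,"z":-0.06,"spin":0},{"hand":0.003,"x":0,"y":0,"z":-0.06,"spin":0},{"hand":0.003,"x":0,"y":0,"z":-0.06,"spin":0},{"hand":0.003,"x":0,"y":0,"z":-0.06,"spin":0},{"hand":0.003,"x":0,"y":0,"z":-0.06,"spin":0},{"hand":0.003,"x":0,"y":0,"z":-0.06,"spin":0},{"hand":0.003,"x":0,"y":0,"z":-0.06,"spin":0}]'
```

```text
t: 22.45
eef_pos: [607.3, 334.1, 111.9]
tcp_rot: [-3.141, 0.0, -1.592]
ft_force: [-0.3, -0.6, 2.1]
opening: 0.099
```

```bash
python3 -m handwheel '[{"hand":0.003,"x":0,"y":0,"z":0.02,"spin":0},{"hand":0.003,"x":0,"y":0,"z":0.05,"spin":0},{"hand":0.003,"x":0,"y":0,"z":0.09,"spin":0},{"hand":0.003,"x":0,"y":0,"z":0.105,"spin":0},{"hand":0.003,"x":-0.005,"y":-0.03,"z":0.105,"spin":0},{"hand":0.003,"x":-0.01,"y":-0.07,"z":0.105,"spin":0},{"hand":0.003,"x":-0.015,"y":-0.11,"z":0.105,"spin":0},{"hand":0.003,"x":-0.02,"y":-0.15,"z":0.105,"spin":0},{"hand":0.003,"x":-0.025,"y":-0.19,"z":0.105,"spin":0},{"hand":0.003,"x":-0.029,"y":-0.23,"z":0.105,"spin":0},{"hand":0.003,"x":-0.029,"y":-0.252,"z":0.105,"spin":0},{"hand":0.003,"x":-0.029,"y":-0.252,"z":0.09,"spin":0},{"hand":0.003,"x":-0.029,"y":-0.252,"z":0.09,"spin":0},{"hand":0.003,"x":-0.029,"y":-0.252,"z":0.09,"spin":0}]';python3 -c "
from h import *
shot('side','s10.png',(240,220,320,310),6)"
```

```text
t: 23.62
eef_pos: [577.9, 81.9, 201.3]
tcp_rot: [3.14, -0.0, -1.592]
ft_force: [0.3, -0.1, -0.9]
opening: 0.098
```

View pics/s10.png

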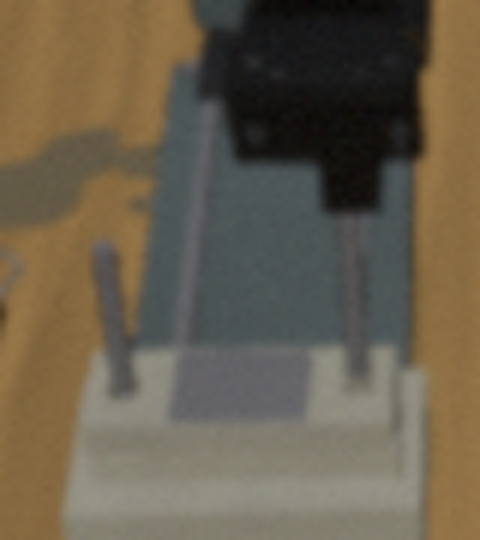

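```bash
python3 -m handwheel '[{"hand":0.003,"x":0,"y":0,"z":-0.005,"spin":0},{"hand":0.003,"x":0,"y":0,"z":-0.01,"spin":0},{"hand":0.003,"x":0,"y":0,"z":-0.015,"spin":0},{"hand":0.003,"x":0,"y":0,"z":-0.015,"spin":0}]';python3 -m handwheel '[{"hand":0.003,"x":0,"y":0,"z":-0.006,"spin":0},{"hand":0.003,"x":0,"y":0,"z":-0.012,"spin":0},{"hand":0.003,"x":0,"y":0,"z":-0.012,"spin":0}]';python3 -m handwheel '[{"hand":0.003,"x":0,"y":0,"z":-0.006,"spin":0},{"hand":0.003,"x":0,"y":0,"z":-0.011,"spin":0},{"hand":0.003,"x":0,"y":0,"z":-0.015,"spin":0},{"hand":0.003,"x":0,"y":0,"z":-0.015,"spin":0}]'
```

```text
t: 24.0
eef_pos: [577.8, 82.4, 185.5]
tcp_rot: [3.14, -0.0, -1.591]
ft_force: [-0.2, 0.6, -0.0]
opening: 0.097
t: 24.25
eef_pos: [578.9, 82.1, 175.1]
tcp_rot: [-3.139, -0.0, -1.591]
ft_force: [-0.3, -0.4, 3.1]
opening: 0.1
t: 24.58
eef_pos: [578.0, 82.0, 158.4]
tcp_rot: [3.14, -0.0, -1.592]
ft_force: [1.0, 0.1, -0.9]
opening: 0.1
```

```bash
python3 -m handwheel '[{"hand":0.003,"x":0,"y":0,"z":-0.008,"spin":0},{"hand":0.003,"x":0,"y":0,"z":-0.016,"spin":0},{"hand":0.003,"x":0,"y":0,"z":-0.02,"spin":0},{"hand":0.003,"x":0,"y":0,"z":-0.024,"spin":0},{"hand":0.003,"x":0,"y":0,"z":-0.024,"spin":0}]';python3 -m handwheel '[{"hand":0.003,"x":0,"y":0,"z":-0.0025,"spin":0},{"hand":0.003,"x":0,"y":0,"z":-0.0025,"spin":0},{"hand":0.003,"x":0,"y":0,"z":-0.0025,"spin":0}]'
```

```text
t: 25.0
eef_pos: [578.0, 82.0, 134.6]
tcp_rot: [3.14, -0.0, -1.592]
ft_force: [-0.4, 0.5, -1.5]
opening: 0.105
t: 25.25
eef_pos: [578.3, 82.0, 133.7]
tcp_rot: [-3.141, -0.0, -1.592]
ft_force: [-0.7, -0.6, 3.5]
opening: 0.103
```

```bash
python3 -m handwheel '[{"hand":0.003,"x":0,"y":0,"z":-0.0015,"spin":0},{"hand":0.003,"x":0,"y":0,"z":-0.0015,"spin":0},{"hand":0.003,"x":0,"y":0,"z":-0.0015,"spin":0}]'; python3 -m handwheel '[{"hand":0.003,"x":0,"y":0,"z":0.002,"spin":0},{"hand":0.03,"x":0,"y":0,"z":0.002,"spin":0},{"hand":0.05,"x":0,"y":0,"z":0.002,"spin":0},{"hand":0.05,"x":0,"y":0,"z":0.03,"spin":0},{"hand":0.05,"x":0,"y":0,"z":0.07,"spin":0},{"hand":0.05,"x":0,"y":0,"z":0.085,"spin":0},{"hand":0.03,"x":0.01,"y":0.03,"z":0.085,"spin":1},{"hand":0.0,"x":0.02,"y":0.07,"z":0.085,"spin":2.4},{"hand":0.0,"x":0.03,"y":0.11,"z":0.085,"spin":3.8},{"hand":0.0,"x":0.047,"y":0.15,"z":0.085,"spin":5.2},{"hand":0.0,"x":0.047,"y":0.15,"z":0.085,"spin":6.6},{"hand":0.0,"x":0.047,"y":0.15,"z":0.085,"spin":8},{"hand":0.0,"x":0.047,"y":0.15,"z":0.085,"spin":9.4},{"hand":0.0,"x":0.047,"y":0.15,"z":0.085,"spin":10.8},{"hand":0.0,"x":0.047,"y":0.15,"z":0.085,"spin":12.2},{"hand":0.0,"x":0.047,"y":0.15,"z":0.085,"spin":13.6},{"hand":0.0,"x":0.047,"y":0.15,"z":0.085,"spin":15},{"hand":0.0,"x":0.047,"y":0.15,"z":0.085,"spin":16.4},{"hand":0.0,"x":0.047,"y":0.15,"z":0.085,"spin":18},{"hand":0.0,"x":0.047,"y":0.15,"z":0.085,"spin":18}]'
```

```text
t: 25.5
eef_pos: [578.7, 81.9, 133.4]
tcp_rot: [-3.139, -0.0, -1.591]
ft_force: [-3.6, -1.1, 16.3]
opening: 0.097
t: 27.17
eef_pos: [625.2, 232.0, 216.3]
tcp_rot: [3.142, 0.0, -0.015]
ft_force: [0.1, -0.3, 0.6]
opening: 0.005
```

```bash
python3 -m handwheel '[{"hand":0.0,"x":0,"y":-0.02,"z":-0.04,"spin":0},{"hand":0.0,"x":0,"y":-0.028,"z":-0.08,"spin":0},{"hand":0.0,"x":0,"y":-0.028,"z":-0.12,"spin":0},{"hand":0.0,"x":0,"y":-0.028,"z":-0.15,"spin":0},{"hand":0.0,"x":0,"y":-0.028,"z":-0.16,"spin":0},{"hand":0.0,"x":0,"y":-0.028,"z":-0.16,"spin":0},{"hand":0.0,"x":0,"y":-0.034,"z":-0.16,"spin":0},{"hand":0.0,"x":0,"y":-0.04,"z":-0.16,"spin":0},{"hand":0.0,"x":0,"y":-0.046,"z":-0.16,"spin":0},{"hand":0.0,"x":0,"y":-0.052,"z":-0.16,"spin":0},{"hand":0.0,"x":0,"y":-0.06,"z":-0.16,"spin":0},{"hand":0.0,"x":0,"y":-0.07,"z":-0.16,"spin":0},{"hand":0.0,"x":-0.0005,"y":-0.08,"z":-0.16,"spin":0},{"hand":0.0,"x":-0.0005,"y":-0.09,"z":-0.16,"spin":0}]'
```

```text
t: 28.33
eef_pos: [625.8, 142.6, 58.9]
tcp_rot: [-3.14, -0.004, -0.021]
ft_force: [2.7, 8.5, -7.0]
opening: 0.004
```

```bash
python3 -m handwheel '[{"hand":0.0,"x":0,"y":-0.01,"z":0,"spin":0},{"hand":0.0,"x":0,"y":-0.02,"z":0,"spin":0},{"hand":0.0,"x":0,"y":-0.03,"z":0,"spin":0},{"hand":0.0,"x":0,"y":-0.04,"z":0,"spin":0},{"hand":0.0,"x":-0.001,"y":-0.05,"z":0,"spin":0},{"hand":0.0,"x":-0.001,"y":-0.06,"z":0,"spin":0},{"hand":0.0,"x":-0.001,"y":-0.07,"z":0,"spin":0},{"hand":0.0,"x":-0.001,"y":-0.08,"z":0,"spin":0},{"hand":0.0,"x":-0.0015,"y":-0.09,"z":0,"spin":0},{"hand":0.0,"x":-0.0015,"y":-0.1,"z":0,"spin":0},{"hand":0.0,"x":-0.0015,"y":-0.11,"z":0,"spin":0},{"hand":0.0,"x":-0.0015,"y":-0.118,"z":0,"spin":0},{"hand":0.0,"x":-0.0015,"y":-0.118,"z":0,"spin":0}]'; python3 -m handwheel '[{"hand":0.0,"x":0,"y":-0.003,"z":0,"spin":0},{"hand":0.0,"x":0,"y":-0.005,"z":0,"spin":0},{"hand":0.0,"x":0,"y":-0.005,"z":0,"spin":0}]'
```

```text
t: 29.42
eef_pos: [624.5, 22.8, 59.2]
tcp_rot: [3.142, -0.004, -0.022]
ft_force: [-0.0, -0.3, -0.4]
opening: 0.004
t: 29.67
eef_pos: [624.3, 21.3, 59.0]
tcp_rot: [-3.139, -0.004, -0.022]
ft_force: [0.3, 18.7, 6.3]
opening: 0.004
```

```bash
python3 -m handwheel '[{"hand":0.0,"x":0,"y":-0.002,"z":0,"spin":0},{"hand":0.0,"x":0,"y":-0.002,"z":0,"spin":0},{"hand":0.0,"x":0,"y":-0.002,"z":0,"spin":0}]'; python3 -c "
from h import *
shot('side','s11.png',(240,180,320,280),6)"
```

```text
t: 29.92
eef_pos: [624.3, 21.1, 59.1]
tcp_rot: [-3.137, -0.004, -0.021]
ft_force: [2.5, 30.5, 6.0]
opening: 0.0
```

View pics/s11.png

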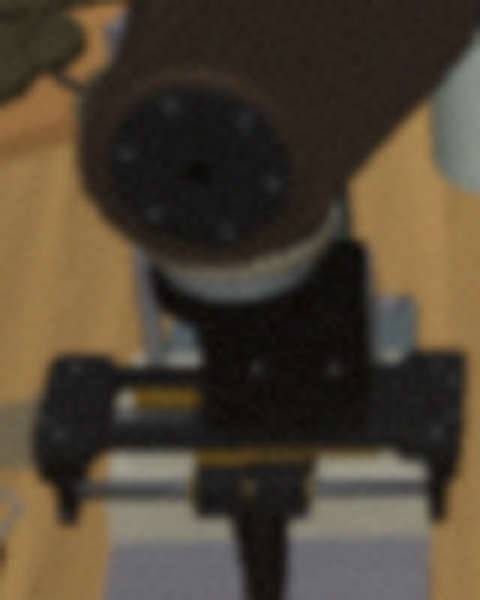

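```bash
python3 -m handwheel '[{"hand":0.0,"x":0,"y":0.02,"z":0,"spin":0},{"hand":0.0,"x":0,"y":0.05,"z":0,"spin":0},{"hand":0.0,"x":0,"y":0.07,"z":0.03,"spin":0},{"hand":0.0,"x":0,"y":0.07,"z":0.07,"spin":0},{"hand":0.0,"x":-0.03,"y":0.07,"z":0.11,"spin":0},{"hand":0.0,"x":-0.06,"y":0.07,"z":0.15,"spin":0},{"hand":0.0,"x":-0.09,"y":0.07,"z":0.19,"spin":0},{"hand":0.02,"x":-0.12,"y":0.07,"z":0.23,"spin":0},{"hand":0.05,"x":-0.16,"y":0.07,"z":0.26,"spin":0},{"hand":0.05,"x":-0.2,"y":0.07,"z":0.26,"spin":0},{"hand":0.05,"x":-0.2,"y":0.07,"z":0.26,"spin":0}]'; python3 -c "
from h import *
shot('top','t12.png',(295,180,395,260),6);shot('side','s12.png',(240,170,320,280),5)
a=cv2.imread('pics/s12.png');b=cv2.imread('pics/t12.png');a=cv2.resize(a,(349,480))[:, :200+0] if 0 else a
im=np.zeros((550,800,3),np.uint8);im[:480,:400]=b[:,:400];im[:550,400:800]=a;cv2.imwrite('pics/c12.png',im)"
```

```text
t: 30.88
eef_pos: [421.0, 87.0, 319.5]
tcp_rot: [-3.142, -0.004, -0.021]
ft_force: [-0.7, -0.4, -0.2]
opening: 0.231
```

View pics/c12.png

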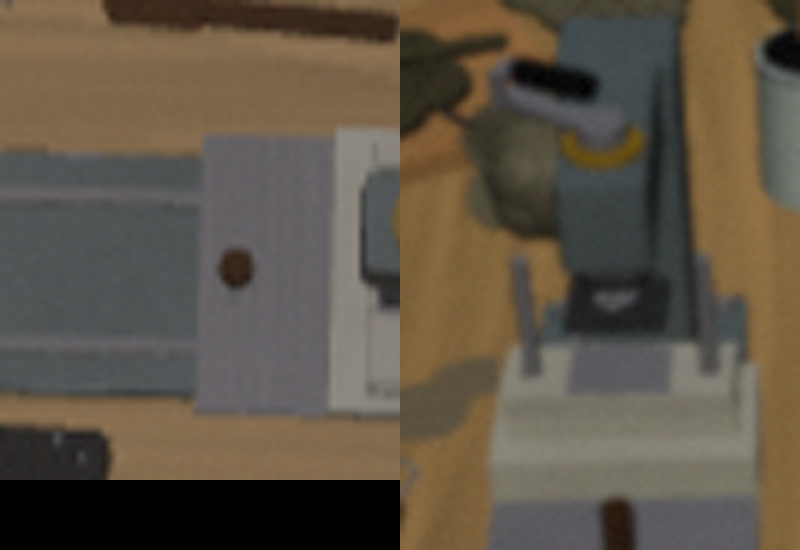

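Run:
```python
from h import *
t=cam('top');s=cam('side')
print(px2w(t,295+236/6,180+268/6,69).round(1))
# crank, handle in t1 and in c12 (side)
for n,u,v in(('hub',571,93),('handleend',626,22)): print(n,px2w(t,210+u/3.6,190+v/3.6,263).round(1))
for n,u,v,z in(('ring',602-400,148,235),('blackL',515-400,72,263),('blackR',590-400,87,263),('bracket',500-400,85,258)): print(n,px2w(s,240+u/5,170+v/5,z).round(1))
print(state()['eef_pos'])
```

```text
[ 6.248e+02 -1.000e-01  6.900e+01]
hub [625.1 -94.3 263. ]
handleend [ 681.3 -135.4  263. ]
ring [626.7 -91.8 235. ]
blackL [ 673.2 -126.2  263. ]
blackR [ 631.9 -107.7  263. ]
bracket [ 681.3 -121.4  258. ]
[419.98302581  87.13901804 320.36669134]
```

Run:
```python
from h import *
t=cam('top');s=cam('side')
print('foot front bottom',px2w(s,240+217/5,170+333/5,132).round(1), 'beam front bottom edge',px2w(s,240+210/5,170+272/5,175).round(1))
print('bed rear right corner',px2w(t,210+743/3.6,190+210/3.6,25).round(1))
print('beam front top (t1)',px2w(t,210+524/3.6,190+95/3.6,235).round(1))
print('plate front edge now',px2w(t,295+200/6,180+270/6,33).round(1))
b=cv2.imread('pics/raw_top.png'); row=b[207:245:1,225:345].astype(int).mean(0); print([tuple(r) for r in row[::1].astype(int)][0:110])
```

```text
foot front bottom [624.8 -68.4 132. ] beam front bottom edge [625.2 -63.6 175. ]
bed rear right corner [ 561.7 -263.3   25. ]
beam front top (t1) [627.  -59.4 235. ]
plate front edge now [628.2  19.1  33. ]
[(np.int64(56), np.int64(82), np.int64(109)), (np.int64(56), np.int64(82), np.int64(108)), (np.int64(55), np.int64(81), np.int64(107)), (np.int64(55), np.int64(80), np.int64(105)), (np.int64(55), np.int64(80), np.int64(105)), (np.int64(55), np.int64(81), np.int64(107)), (np.int64(56), np.int64(82), np.int64(108)), (np.int64(55), np.int64(81), np.int64(108)), (np.int64(56), np.int64(82), np.int64(109)), (np.int64(56), np.int64(82), np.int64(108)), (np.int64(56), np.int64(82), np.int64(108)), (np.int64(56), np.int64(82), np.int64(109)), (np.int64(56), np.int64(82), np.int64(108)), (np.int64(56), np.int64(82), np.int64(109)), (np.int64(56), np.int64(82), np.int64(108)), (np.int64(56), np.int64(82), np.int64(109)), (np.int64(56), np.int64(82), np.int64(108)), (np.int64(56), np.int64(82), np.int64(108)), (np.int64(55), np.int64(81), np.int64(108)), (np.int64(56), np.int64(82), np.int64
[... 3332 characters left out ...]
64(86), np.int64(85), np.int64(82)), (np.int64(86), np.int64(85), np.int64(82)), (np.int64(86), np.int64(85), np.int64(82)), (np.int64(86), np.int64(85), np.int64(82)), (np.int64(85), np.int64(84), np.int64(81)), (np.int64(86), np.int64(85), np.int64(82)), (np.int64(86), np.int64(85), np.int64(82)), (np.int64(86), np.int64(85), np.int64(82)), (np.int64(88), np.int64(86), np.int64(84)), (np.int64(98), np.int64(95), np.int64(97)), (np.int64(102), np.int64(99), np.int64(102)), (np.int64(100), np.int64(97), np.int64(100)), (np.int64(98), np.int64(95), np.int64(98)), (np.int64(90), np.int64(89), np.int64(93)), (np.int64(88), np.int64(87), np.int64(92)), (np.int64(87), np.int64(86), np.int64(91))]
```

Run:
```python
from h import *
t=cam('top')
for z in(25,0): print(px2w(t,282.3,225,z).round(1))
p=px2w(t,327.9,225,33); print(p, 'knob to plate edge', -0.1-p[1])
```

```text
[625.4 167.1  25. ]
[628.7 169.6   0. ]
[628.13130505  20.45578724  33.        ] knob to plate edge -20.555787239684783
```

```bash
python3 -m handwheel '[{"hand":0.05,"x":0.03,"y":-0.025,"z":0.02,"spin":1.2},{"hand":0.05,"x":0.06,"y":-0.05,"z":0.02,"spin":2.5},{"hand":0.05,"x":0.09,"y":-0.075,"z":0.02,"spin":3.8},{"hand":0.05,"x":0.12,"y":-0.1,"z":0.02,"spin":5.1},{"hand":0.05,"x":0.15,"y":-0.13,"z":0.02,"spin":6.4},{"hand":0.05,"x":0.18,"y":-0.16,"z":0.02,"spin":7.7},{"hand":0.05,"x":0.21,"y":-0.18,"z":0.02,"spin":9},{"hand":0.05,"x":0.2298,"y":-0.1984,"z":0.02,"spin":10.3},{"hand":0.05,"x":0.2298,"y":-0.1984,"z":0.01,"spin":10.94},{"hand":0.05,"x":0.2298,"y":-0.1984,"z":0.0,"spin":10.94},{"hand":0.05,"x":0.2298,"y":-0.1984,"z":0.0,"spin":10.94},{"hand":0.05,"x":0.2298,"y":-0.1984,"z":0.0,"spin":10.94}]';python3 -c "
from h import *
print(state()['joints'].round(2))
shot('side','s13.png',(240,130,320,230),6)"
```

```text
t: 31.98
eef_pos: [652.6, -110.9, 316.7]
tcp_rot: [-3.141, 0.0, 0.932]
ft_force: [-0.1, 0.1, 1.0]
opening: 0.523
[-0.27  0.48  1.34  0.    1.32 -1.2 ]
```

View pics/s13.png

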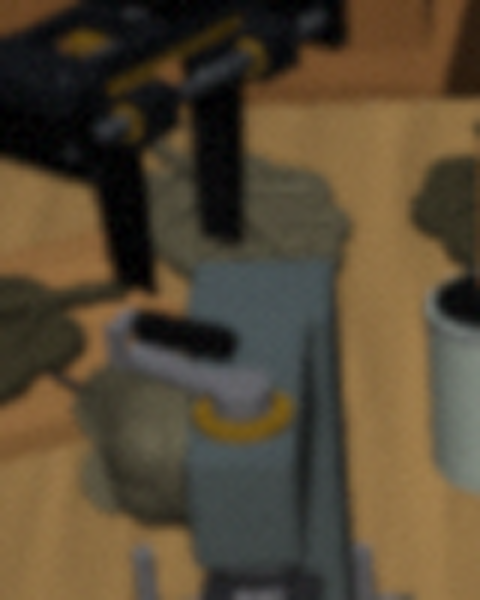

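Run:
```python
from h import *
s=cam('side')
f=lambda p:((w2px(s,p)-[240,130])*6).round(0)
H=np.array([625.7,-93.5])
print('tcp@263',f((652.6,-111,263)),'tips',f((652.6,-111,302.7)))
for a in(25,30,36.5):
    a=np.radians(a);d=np.array([np.cos(a),-np.sin(a)])
    print([f((*(H+r*d),z)) for r,z in((57,271),(5,271),(31,263),(65,250),(0,250))])
```

```text
tcp@263 [182. 342.] tips [174. 261.]
[array([125., 320.]), array([229., 342.]), array([178., 347.]), array([114., 358.]), array([242., 386.])]
[array([131., 315.]), array([229., 341.]), array([181., 344.]), array([121., 353.]), array([242., 386.])]
[array([140., 309.]), array([230., 341.]), array([186., 341.]), array([132., 346.]), array([242., 386.])]
```

```bash
python3 -m handwheel '[{"hand":0.05,"x":-0.001,"y":0,"z":-0.03,"spin":0},{"hand":0.05,"x":-0.001,"y":0,"z":-0.0485,"spin":0},{"hand":0.05,"x":-0.001,"y":0,"z":-0.0485,"spin":0},{"hand":0.05,"x":-0.001,"y":0,"z":-0.0485,"spin":0},{"hand":0.005,"x":-0.001,"y":0,"z":-0.0485,"spin":0},{"hand":0.005,"x":-0.001,"y":0,"z":-0.0485,"spin":0},{"hand":0.005,"x":-0.001,"y":0,"z":-0.0485,"spin":0},{"hand":0.005,"x":-0.001,"y":0,"z":-0.0485,"spin":0},{"hand":0.005,"x":-0.001,"y":0,"z":-0.0485,"spin":0},{"hand":0.005,"x":-0.001,"y":0,"z":-0.0485,"spin":0},{"hand":0.005,"x":-0.001,"y":0,"z":-0.0485,"spin":0}]'
```

```text
t: 32.95
eef_pos: [652.1, -111.4, 268.3]
tcp_rot: [3.141, -0.0, 0.934]
ft_force: [-0.9, -0.1, 0.7]
opening: 0.163
```

```bash
python3 -m handwheel '[{"hand":0.005,"x":0.0004,"y":-0.0003,"z":0.0057,"spin":0},{"hand":0.005,"x":0.0016,"y":-0.0012,"z":0.0113,"spin":0},{"hand":0.005,"x":0.0036,"y":-0.0026,"z":0.0165,"spin":0},{"hand":0.005,"x":0.0062,"y":-0.0045,"z":0.0213,"spin":0},{"hand":0.005,"x":0.0096,"y":-0.0069,"z":0.0254,"spin":0},{"hand":0.005,"x":0.0096,"y":-0.0069,"z":0.0254,"spin":0}]'
```

```text
t: 33.45
eef_pos: [662.0, -118.7, 294.6]
tcp_rot: [3.141, -0.0, 0.934]
ft_force: [-4.0, -0.1, -1.8]
opening: 0.16
```

```bash
python3 -m handwheel '[{"hand":0.005,"x":0.0038,"y":-0.0028,"z":0.0033,"spin":0},{"hand":0.005,"x":0.0081,"y":-0.0059,"z":0.0057,"spin":0},{"hand":0.005,"x":0.0126,"y":-0.0091,"z":0.0072,"spin":0},{"hand":0.005,"x":0.0172,"y":-0.0125,"z":0.0077,"spin":0},{"hand":0.005,"x":0.0172,"y":-0.0125,"z":0.0077,"spin":0}]'
```

```text
t: 33.87
eef_pos: [679.5, -131.0, 303.3]
tcp_rot: [3.139, -0.001, 0.934]
ft_force: [-3.4, 2.6, 2.9]
opening: 0.138
```

```bash
python3 -m handwheel '[{"hand":0.005,"x":0,"y":0,"z":0,"spin":0},{"hand":0.005,"x":0,"y":0,"z":0,"spin":0},{"hand":0.005,"x":0,"y":0,"z":0,"spin":0}]'
python3 - <<'E'
from h import *
c=read_camera('side'); np.savez('cam_side.npz',**{k:c[k] for k in('fx','fy','cx','cy','T')})
cv2.imwrite('pics/raw_side2.png',c['img'][:,:,::-1]); s=cam('side')
e=state()['eef_pos'];print(e,state()['moment'],'grasp px',w2px(s,e+[0,0,5]),'tips',w2px(s,e-[0,0,14]),'arm top',w2px(s,(679,-131,250)))
g=c['img'].astype(int).sum(2)
for v in range(150,200,2): print(v,' '.join('%3d'%x for x in g[v,250:288]))
E
```

```text
t: 34.12
eef_pos: [679.0, -130.7, 302.8]
tcp_rot: [3.14, -0.001, 0.934]
ft_force: [-5.2, 2.1, 6.3]
opening: 0.142
[ 679.01048373 -130.71176265  302.80830197] [0.59151955 0.75563247 0.04542342] grasp px [259.30667725 168.51216361] tips [260.03216224 175.00315259] arm top [261.48930501 187.86259719]
150  66  86  99 124 131 121 129 134 149 105  62  22  28  38  33  61 157 273 307 300 298 293 301 304 312 307 313 318 321 329 321 312 300 300 313 319 318 320
152 126 123 101  85  76  71  87  94 103  63  30  30  24  15  27  57 136 254 295 296 294 301 310 304 303 311 315 324 321 327 317 320 306 314 324 319 317 319
154 108  67  43  38  22  13   3  15  31  29  28  18  21  17   6  28 113 201 243 258 280 293 305 303 311 305 299 298 301 295 300 298 302 313 322 321 327 319
156 192  98  35  15  21  17  12  30  11   9  22  22  25  16  17  24  85 139 178 199 216 240 258 269 269 250 247 235 228 227 231 230 232 242 262 281 301 305
158 250 151  57   8   9  19  15  11  16  22  13  28  17  32  15  21  89 175 203 178 161 169 196 206 207 196 194 201 207 212 219 225 215 204 212 219 223 222
160 274 192  84  27  
[... 2398 characters left out ...]
 294 277 258 251 258 263 261 244 249 250 254 249 252 246 251 244 247 242 243
192 165 227 261 286 262 225 199 194 189 194 184 176 172 189 212 222 234 261 270 280 294 299 299 301 300 310 303 306 301 304 297 299 303 285 274 249 245 243
194 223 183 169 162 167 165 168 179 184 177 185 187 189 203 217 224 229 228 229 227 220 233 250 260 275 285 298 303 306 306 310 302 307 297 268 228 231 237
196 300 283 232 184 171 162 172 160 172 171 188 199 214 227 232 239 238 246 235 232 224 203 205 212 219 220 241 273 281 289 296 285 275 237 208 199 218 239
198 303 271 232 203 184 168 165 164 163 175 185 206 219 226 236 241 240 247 253 244 246 230 222 231 227 214 217 227 249 254 259 251 238 207 207 222 236 229
```

```bash
python3 -m handwheel '[{"hand":0.03,"x":0,"y":0,"z":0,"spin":0},{"hand":0.03,"x":0,"y":0,"z":0,"spin":0},{"hand":0.03,"x":0,"y":0,"z":0,"spin":0}]'; python3 -m handwheel '[{"hand":0.005,"x":0,"y":0,"z":0,"spin":0},{"hand":0.005,"x":0,"y":0,"z":0,"spin":0},{"hand":0.005,"x":0,"y":0,"z":0,"spin":0},{"hand":0.005,"x":0,"y":0,"z":0,"spin":0},{"hand":0.005,"x":0,"y":0,"z":0,"spin":0}]'
```

```text
t: 34.42
eef_pos: [679.2, -131.0, 301.5]
tcp_rot: [3.14, -0.0, 0.934]
ft_force: [0.1, 0.1, 0.8]
opening: 0.289
t: 34.83
eef_pos: [678.8, -130.7, 301.1]
tcp_rot: [-3.141, -0.0, 0.934]
ft_force: [0.4, 0.8, -1.3]
opening: 0.141
```

```bash
python3 -m handwheel '[{"hand":0.03,"x":0,"y":0,"z":0,"spin":0},{"hand":0.03,"x":0,"y":0,"z":0,"spin":0},{"hand":0.03,"x":-0.0065,"y":0.0047,"z":0,"spin":0},{"hand":0.03,"x":-0.0065,"y":0.0047,"z":0,"spin":0},{"hand":0.005,"x":-0.0065,"y":0.0047,"z":0,"spin":0},{"hand":0.005,"x":-0.0065,"y":0.0047,"z":0,"spin":0},{"hand":0.005,"x":-0.0065,"y":0.0047,"z":0,"spin":0},{"hand":0.005,"x":-0.0065,"y":0.0047,"z":0,"spin":0},{"hand":0.005,"x":-0.0065,"y":0.0047,"z":0,"spin":0}]'
```

```text
t: 35.58
eef_pos: [672.4, -126.1, 301.4]
tcp_rot: [3.141, -0.0, 0.934]
ft_force: [-0.1, 1.1, 1.3]
opening: 0.156
```

```bash
python3 -m handwheel '[{"hand":0.005,"x":0.004,"y":-0.0029,"z":0.0005,"spin":0},{"hand":0.005,"x":0.0065,"y":-0.0047,"z":0.0005,"spin":0},{"hand":0.005,"x":0.0065,"y":-0.0047,"z":0.0005,"spin":0}]'; python3 -m handwheel '[{"hand":0.005,"x":0.0033,"y":-0.0023,"z":0,"spin":0},{"hand":0.005,"x":0.0033,"y":-0.0023,"z":0,"spin":0}]'; python3 -m handwheel '[{"hand":0.005,"x":0.0033,"y":-0.0023,"z":0,"spin":0},{"hand":0.005,"x":0.0033,"y":-0.0023,"z":0,"spin":0}]'
```

```text
t: 35.83
eef_pos: [678.5, -130.5, 302.4]
tcp_rot: [-3.14, -0.0, 0.934]
ft_force: [-5.5, 2.6, 7.4]
opening: 0.161
t: 36.0
eef_pos: [681.7, -132.8, 302.6]
tcp_rot: [-3.14, -0.0, 0.934]
ft_force: [-6.0, 2.7, 7.2]
opening: 0.151
t: 36.17
eef_pos: [684.8, -134.9, 302.6]
tcp_rot: [-3.139, -0.0, 0.934]
ft_force: [-7.8, 5.0, 7.5]
opening: 0.143
```

```bash
python3 -m handwheel '[{"hand":0.03,"x":-0.003,"y":0.002,"z":0,"spin":0},{"hand":0.04,"x":-0.006,"y":0.0043,"z":0,"spin":0},{"hand":0.04,"x":-0.006,"y":0.0043,"z":0.0,"spin":0},{"hand":0.04,"x":-0.006,"y":0.0043,"z":0.03,"spin":0},{"hand":0.04,"x":-0.006,"y":0.0043,"z":0.06,"spin":0},{"hand":0.04,"x":-0.03,"y":-0.02,"z":0.06,"spin":0},{"hand":0.04,"x":-0.06,"y":-0.05,"z":0.06,"spin":0},{"hand":0.04,"x":-0.1,"y":-0.08,"z":0.06,"spin":0},{"hand":0.04,"x":-0.14,"y":-0.1,"z":0.06,"spin":0},{"hand":0.04,"x":-0.18,"y":-0.1,"z":0.06,"spin":0},{"hand":0.04,"x":-0.2,"y":-0.1,"z":0.06,"spin":0}]'
python3 - <<'E'
from h import *
for n in('side','top'):
    c=read_camera(n); np.savez(f'cam_{n}.npz',**{k:c[k] for k in('fx','fy','cx','cy','T')}); cv2.imwrite(f'pics/raw_{n}3.png',c['img'][:,:,::-1])
    cc=cam(n); g=c['img'].astype(int).sum(2)
    P=[np.r_[625.7+65*.81,-93.5-65*.585,z] for z in(250,263,271,323)]; print(n,[w2px(cc,p).round(1).tolist() for p in P], w2px(cc,(625.7,-93.5,250)).round(1))
    if n=='side':
        for v in range(158,192): print(v,' '.join('%3d'%x for x in g[v,252:284]))
    else:
        for v in range(188,222): print(v,' '.join('%3d'%x for x in g[v,362:392]))
E
```

```text
t: 37.08
eef_pos: [482.6, -236.4, 361.5]
tcp_rot: [-3.141, 0.0, 0.932]
ft_force: [0.8, -0.6, 1.1]
opening: 0.418
side [[261.7, 187.8], [261.3, 183.5], [261.0, 180.8], [259.0, 163.1]] [280.4 194.3]
158 295 300 303 306 312 317 315 321 319 323 302 283 273 246 245 228 214 178 155 168 181 200 205 201 193 203 203 205 212 221 210 200
159 307 299 300 313 309 313 317 317 305 289 275 247 223 218 222 215 196 171 158 156 159 180 186 193 201 202 208 204 208 217 211 200
160 306 299 306 310 311 321 317 305 276 248 227 223 208 205 207 193 189 195 193 190 175 163 166 180 201 215 212 211 212 221 220 213
161 303 310 309 307 313 320 309 277 247 219 219 212 207 202 197 188 194 214 219 206 198 178 152 157 184 205 220 216 219 224 225 229
162 305 301 305 311 317 322 309 258 217 213 212 208 191 195 192 203 208 213 216 210 205 189 163 164 172 187 214 223 213 210 203 204
163 302 308 309 317 317 321 306 248 201 188 182 181 178 188 204 218 208 216 218 220 190 189 197 194 183 174 193 223 231 229 215 209
164 310 304 313 308 312 315 308 248 176 134 105 111 130 168 195 211 206 208 206 191 185 200 212 214 203 194 179
[... 7183 characters left out ...]
 309 273 263 262 259 257 266 260 268 267 257 261 256 265 259 260 263 267 263 262
217 249 229 289 309 309 306 312 319 312 312 306 239 257 265 258 262 258 266 264 264 261 259 261 264 263 263 264 260 263 264
218 253 248 251 313 308 307 309 311 315 309 264 247 255 259 262 261 263 261 262 261 257 262 263 263 261 264 259 264 265 264
219 261 264 239 256 294 313 305 300 291 268 254 258 265 260 260 261 261 262 262 261 259 259 262 263 261 260 260 269 259 267
220 254 261 254 237 255 243 261 249 235 249 255 265 262 261 264 261 266 262 260 256 261 262 255 262 266 265 261 261 266 264
221 259 257 266 261 246 227 242 232 235 267 261 265 267 260 255 253 261 257 260 260 257 265 263 266 260 261 264 264 263 266
```

```bash
python3 -m handwheel '[{"hand":0.0,"x":0.03,"y":0.025,"z":0,"spin":0},{"hand":0.0,"x":0.06,"y":0.05,"z":0,"spin":0},{"hand":0.0,"x":0.09,"y":0.075,"z":0,"spin":0},{"hand":0.0,"x":0.12,"y":0.1,"z":0,"spin":0},{"hand":0.0,"x":0.15,"y":0.12,"z":0,"spin":0},{"hand":0.0,"x":0.1603,"y":0.131,"z":0,"spin":0},{"hand":0.0,"x":0.1603,"y":0.131,"z":0,"spin":0},{"hand":0.0,"x":0.1603,"y":0.131,"z":0,"spin":0}]'
```

```text
t: 37.85
eef_pos: [646.0, -103.9, 360.9]
tcp_rot: [-3.141, 0.001, 0.935]
ft_force: [-0.1, -0.5, 0.7]
opening: 0.004
```

```bash
python3 -m handwheel '[{"hand":0.0,"x":-0.003,"y":-0.0015,"z":-0.02,"spin":0},{"hand":0.0,"x":-0.003,"y":-0.0015,"z":-0.047,"spin":0},{"hand":0.0,"x":-0.003,"y":-0.0015,"z":-0.047,"spin":0},{"hand":0.0,"x":0.004,"y":-0.0065,"z":-0.047,"spin":0},{"hand":0.0,"x":0.0082,"y":-0.0093,"z":-0.047,"spin":0},{"hand":0.0,"x":0.0123,"y":-0.0122,"z":-0.047,"spin":0},{"hand":0.0,"x":0.0123,"y":-0.0122,"z":-0.047,"spin":0}]';python3 -m handwheel '[{"hand":0.0,"x":0.0033,"y":-0.0023,"z":0,"spin":0},{"hand":0.0,"x":0.0033,"y":-0.0023,"z":0,"spin":0}]';python3 -m handwheel '[{"hand":0.0,"x":0.0025,"y":-0.0017,"z":0,"spin":0},{"hand":0.0,"x":0.0025,"y":-0.0017,"z":0,"spin":0}]'
```

```text
t: 38.43
eef_pos: [659.0, -117.7, 315.9]
tcp_rot: [3.14, -0.001, 0.933]
ft_force: [0.2, 0.9, -0.1]
opening: 0.005
t: 38.6
eef_pos: [661.8, -119.3, 315.1]
tcp_rot: [3.141, -0.0, 0.934]
ft_force: [-0.2, -0.2, -0.3]
opening: 0.006
t: 38.77
eef_pos: [664.1, -120.7, 314.9]
tcp_rot: [3.141, -0.0, 0.934]
ft_force: [0.1, 0.6, -0.6]
opening: 0.005
```

```bash
python3 -m handwheel '[{"hand":0.0,"x":0.0025,"y":-0.0017,"z":0,"spin":0},{"hand":0.0,"x":0.0025,"y":-0.0017,"z":0,"spin":0}]';python3 -m handwheel '[{"hand":0.0,"x":0.0025,"y":-0.0017,"z":0,"spin":0},{"hand":0.0,"x":0.0025,"y":-0.0017,"z":0,"spin":0}]'
python3 - <<'E'
from h import *
c=read_camera('side'); g=c['img'].astype(int).sum(2)
for v in range(158,186,2): print(v,' '.join('%3d'%x for x in g[v,248:284]))
c=read_camera('top'); g=c['img'].astype(int).sum(2)
for v in range(190,203): print(v,' '.join('%3d'%x for x in g[v,370:394]))
E
```

```text
t: 38.93
eef_pos: [666.2, -122.0, 314.8]
tcp_rot: [-3.14, -0.0, 0.934]
ft_force: [-2.6, 3.2, 2.6]
opening: 0.007
t: 39.1
eef_pos: [667.5, -122.6, 314.8]
tcp_rot: [-3.136, -0.0, 0.934]
ft_force: [-10.4, 8.9, 4.6]
opening: 0.006
158  59  80 139 242 292 305 310 301 258 145  58  23  12  18  13  14  14  16  26  13  56 112 143 164 188 208 211 198 192 197 210 214 217 220 218 201
160 257 259 280 292 308 307 304 313 291 197  85  15   2   8  16  17  11  17   7  25  83 156 189 189 176 162 163 184 202 216 210 212 215 219 225 222
162 295 301 296 313 310 314 309 288 236 155  68  24  24  10   5   9  26  14  11  25  98 165 212 218 215 193 173 164 174 193 216 226 212 211 212 210
164 292 298 303 308 315 311 295 214 116  40  32  10  11   3   9  17  16  13  17  28  76 167 211 191 191 201 214 218 210 187 181 199 217 224 220 224
166 302 301 304 309 314 306 300 216 101  42  15  19  11  17  16  11  13  11  23  12  66 144 187 199 210 211 210 215 214 209 187 175 168 195 216 228
168 300 308 312 309 301 304 296 248 146  58  25  21  18  14  17  27  13   0  23  18  72 167 215 219 217 216 217 221 204 205 188 185 1
[... 1798 characters left out ...]

196 124 127 121 123 117 107  79 114 185 194 260 220 157 157 210 184 187 179 165 156 149 133 101 105
197 122 126 130 118 121 116 103  90  90 136 209 218 259 246 200 160 168 164 160 167 167 145 130 132
198  99 107 120 121 125 116 123 132 111  59  73 124 229 232 173 216 193 200 226 184 195 188 207 165
199 103 101 102 113 121 120 127 210 175  86  66  68  80 105 123 177 159 164 191 160 172 151 168 127
200 154 147 140 135 127 131 176 218 158 111 101  77  65  63  73  73  80  76  85  93  85  86  87  88
201 180 178 172 159 149 150 171 197 129 121 120 105  81  79  71  70  80  79  80  79  89  79  72  82
202 184 184 182 176 160 153 156 172 148 140 141 122 108  97  78  74  65  77  77  85  79  81  82  74
```

```bash
python3 -m handwheel '[{"hand":0.0,"x":-0.008,"y":0.0056,"z":0,"spin":0},{"hand":0.0,"x":-0.012,"y":0.0084,"z":0.02,"spin":0},{"hand":0.02,"x":-0.012,"y":0.0084,"z":0.045,"spin":0},{"hand":0.05,"x":-0.012,"y":0.0084,"z":0.045,"spin":0},{"hand":0.05,"x":0.01,"y":-0.008,"z":0.045,"spin":0},{"hand":0.05,"x":0.01,"y":-0.008,"z":0.045,"spin":0},{"hand":0.05,"x":0.01,"y":-0.008,"z":0.02,"spin":0},{"hand":0.05,"x":0.01,"y":-0.008,"z":-0.018,"spin":0},{"hand":0.05,"x":0.01,"y":-0.008,"z":-0.018,"spin":0},{"hand":0.005,"x":0.01,"y":-0.008,"z":-0.018,"spin":0},{"hand":0.005,"x":0.01,"y":-0.008,"z":-0.018,"spin":0},{"hand":0.005,"x":0.01,"y":-0.008,"z":-0.018,"spin":0},{"hand":0.005,"x":0.01,"y":-0.008,"z":-0.018,"spin":0},{"hand":0.005,"x":0.01,"y":-0.008,"z":-0.018,"spin":0},{"hand":0.005,"x":0.01,"y":-0.008,"z":-0.018,"spin":0},{"hand":0.005,"x":0.01,"y":-0.008,"z":-0.018,"spin":0}]'
```

```text
t: 40.53
eef_pos: [679.0, -132.1, 297.8]
tcp_rot: [3.14, -0.001, 0.934]
ft_force: [0.1, -0.5, 5.3]
opening: 0.162
```

```bash
python3 -m handwheel '[{"hand":0.005,"x":-0.011,"y":-0.0124,"z":0,"spin":0},{"hand":0.005,"x":-0.0255,"y":-0.0214,"z":0,"spin":0},{"hand":0.005,"x":-0.0423,"y":-0.0265,"z":0,"spin":0},{"hand":0.005,"x":-0.0423,"y":-0.0265,"z":0,"spin":0}]'
python3 - <<'E'
import numpy as np
def tab(a0,n,st=15):
    print(a0,[(round(65*(np.cos(np.radians(a0+st*i))-np.cos(np.radians(a0))))/1000, 0) for i in []])
    for i in range(1,n+1):
        a=np.radians(a0+st*i);b=np.radians(a0); print(i*st,round(.065*(np.cos(a)-np.cos(b)),4),round(-.065*(np.sin(a)-np.sin(b)),4))
tab(80.6,20)
E
```

```text
t: 40.87
eef_pos: [634.4, -157.8, 297.9]
tcp_rot: [-3.14, -0.002, 0.933]
ft_force: [-2.5, 5.3, 2.3]
opening: 0.163
80.6 []
15 -0.017 -0.0006
30 -0.0335 0.0033
45 -0.0485 0.0113
60 -0.0608 0.0229
75 -0.0698 0.0373
90 -0.0747 0.0535
105 -0.0753 0.0705
120 -0.0715 0.087
135 -0.0635 0.102
150 -0.0519 0.1144
165 -0.0375 0.1233
180 -0.0212 0.1283
195 -0.0043 0.1288
210 0.0123 0.125
225 0.0272 0.117
240 0.0396 0.1054
255 0.0486 0.091
270 0.0535 0.0747
285 0.0541 0.0578
300 0.0502 0.0413
```

```bash
python3 -m handwheel '[{"hand":0.005,"x":-0.017,"y":-0.0006,"z":0,"spin":0},{"hand":0.005,"x":-0.0335,"y":0.0033,"z":0,"spin":0},{"hand":0.005,"x":-0.0485,"y":0.0113,"z":0,"spin":0},{"hand":0.005,"x":-0.0608,"y":0.0229,"z":0,"spin":0},{"hand":0.005,"x":-0.0698,"y":0.0373,"z":0,"spin":0},{"hand":0.005,"x":-0.0747,"y":0.0535,"z":0,"spin":0},{"hand":0.005,"x":-0.0747,"y":0.0535,"z":0,"spin":0}]'
```

```text
t: 41.45
eef_pos: [562.5, -102.7, 297.9]
tcp_rot: [3.138, -0.003, 0.935]
ft_force: [5.3, 1.7, 1.6]
opening: 0.164
```

Run:
```python
import numpy as np
for a0,n in((170.6,20),(110.6,20),(50.6,9)):
    b=np.radians(a0); print(a0)
    print(' '.join('(%.4f,%.4f)'%(.065*(np.cos(b+np.radians(15*i))-np.cos(b)),-.065*(np.sin(b+np.radians(15*i))-np.sin(b))) for i in range(1,n+1)))
```

```text
170.6
(-0.0006,0.0170) (0.0033,0.0335) (0.0113,0.0485) (0.0229,0.0608) (0.0373,0.0698) (0.0535,0.0747) (0.0705,0.0753) (0.0870,0.0715) (0.1020,0.0635) (0.1144,0.0519) (0.1233,0.0375) (0.1283,0.0212) (0.1288,0.0043) (0.1250,-0.0123) (0.1170,-0.0272) (0.1054,-0.0396) (0.0910,-0.0486) (0.0747,-0.0535) (0.0578,-0.0541) (0.0413,-0.0502)
110.6
(-0.0150,0.0080) (-0.0274,0.0196) (-0.0363,0.0340) (-0.0413,0.0502) (-0.0418,0.0672) (-0.0380,0.0837) (-0.0300,0.0987) (-0.0184,0.1111) (-0.0040,0.1200) (0.0123,0.1250) (0.0292,0.1255) (0.0457,0.1217) (0.0607,0.1137) (0.0731,0.1021) (0.0821,0.0877) (0.0870,0.0715) (0.0876,0.0545) (0.0837,0.0380) (0.0757,0.0230) (0.0641,0.0106)
50.6
(-0.0144,-0.0090) (-0.0306,-0.0139) (-0.0476,-0.0145) (-0.0641,-0.0106) (-0.0791,-0.0026) (-0.0915,0.0090) (-0.1005,0.0234) (-0.1054,0.0396) (-0.1059,0.0566)
```

```bash
python3 -m handwheel '[{"hand":0.005,"x":-0.0006,"y":0.0170,"z":0,"spin":0},{"hand":0.005,"x":0.0033,"y":0.0335,"z":0,"spin":0},{"hand":0.005,"x":0.0113,"y":0.0485,"z":0,"spin":0},{"hand":0.005,"x":0.0229,"y":0.0608,"z":0,"spin":0},{"hand":0.005,"x":0.0373,"y":0.0698,"z":0,"spin":0},{"hand":0.005,"x":0.0535,"y":0.0747,"z":0,"spin":0},{"hand":0.005,"x":0.0705,"y":0.0753,"z":0,"spin":0},{"hand":0.005,"x":0.0870,"y":0.0715,"z":0,"spin":0},{"hand":0.005,"x":0.1020,"y":0.0635,"z":0,"spin":0},{"hand":0.005,"x":0.1144,"y":0.0519,"z":0,"spin":0},{"hand":0.005,"x":0.1233,"y":0.0375,"z":0,"spin":0},{"hand":0.005,"x":0.1283,"y":0.0212,"z":0,"spin":0},{"hand":0.005,"x":0.1288,"y":0.0043,"z":0,"spin":0},{"hand":0.005,"x":0.1250,"y":-0.0123,"z":0,"spin":0},{"hand":0.005,"x":0.1170,"y":-0.0272,"z":0,"spin":0},{"hand":0.005,"x":0.1054,"y":-0.0396,"z":0,"spin":0},{"hand":0.005,"x":0.0910,"y":-0.0486,"z":0,"spin":0},{"hand":0.005,"x":0.0747,"y":-0.0535,"z":0,"spin":0},{"hand":0.005,"x":0.0578,"y":-0.0541,"z":0,"spin":0},{"hand":0.005,"x":0.0413,"y":-0.0502,"z":0,"spin":0}]'
```

```text
t: 43.12
eef_pos: [603.2, -154.1, 297.8]
tcp_rot: [3.141, -0.005, 0.933]
ft_force: [7.5, 14.4, 3.9]
opening: 0.164
```

```bash
python3 -m handwheel '[{"hand":0.005,"x":-0.0150,"y":0.0080,"z":0,"spin":0},{"hand":0.005,"x":-0.0274,"y":0.0196,"z":0,"spin":0},{"hand":0.005,"x":-0.0363,"y":0.0340,"z":0,"spin":0},{"hand":0.005,"x":-0.0413,"y":0.0502,"z":0,"spin":0},{"hand":0.005,"x":-0.0418,"y":0.0672,"z":0,"spin":0},{"hand":0.005,"x":-0.0380,"y":0.0837,"z":0,"spin":0},{"hand":0.005,"x":-0.0300,"y":0.0987,"z":0,"spin":0},{"hand":0.005,"x":-0.0184,"y":0.1111,"z":0,"spin":0},{"hand":0.005,"x":-0.0040,"y":0.1200,"z":0,"spin":0},{"hand":0.005,"x":0.0123,"y":0.1250,"z":0,"spin":0},{"hand":0.005,"x":0.0292,"y":0.1255,"z":0,"spin":0},{"hand":0.005,"x":0.0457,"y":0.1217,"z":0,"spin":0},{"hand":0.005,"x":0.0607,"y":0.1137,"z":0,"spin":0},{"hand":0.005,"x":0.0731,"y":0.1021,"z":0,"spin":0},{"hand":0.005,"x":0.0821,"y":0.0877,"z":0,"spin":0},{"hand":0.005,"x":0.0870,"y":0.0715,"z":0,"spin":0},{"hand":0.005,"x":0.0876,"y":0.0545,"z":0,"spin":0},{"hand":0.005,"x":0.0837,"y":0.0380,"z":0,"spin":0},{"hand":0.005,"x":0.0757,"y":0.0230,"z":0,"spin":0},{"hand":0.005,"x":0.0641,"y":0.0106,"z":0,"spin":0}]'
```

```text
t: 44.78
eef_pos: [667.1, -144.9, 297.7]
tcp_rot: [-3.142, -0.001, 0.934]
ft_force: [-4.5, 8.2, 7.7]
opening: 0.166
```

```bash
python3 -m handwheel '[{"hand":0.005,"x":-0.0144,"y":-0.0090,"z":0,"spin":0},{"hand":0.005,"x":-0.0306,"y":-0.0139,"z":0,"spin":0},{"hand":0.005,"x":-0.0476,"y":-0.0145,"z":0,"spin":0},{"hand":0.005,"x":-0.0641,"y":-0.0106,"z":0,"spin":0},{"hand":0.005,"x":-0.0791,"y":-0.0026,"z":0,"spin":0},{"hand":0.005,"x":-0.0915,"y":0.0090,"z":0,"spin":0},{"hand":0.005,"x":-0.1005,"y":0.0234,"z":0,"spin":0},{"hand":0.005,"x":-0.1054,"y":0.0396,"z":0,"spin":0},{"hand":0.005,"x":-0.1059,"y":0.0566,"z":0,"spin":0},{"hand":0.005,"x":-0.1059,"y":0.0566,"z":0,"spin":0},{"hand":0.005,"x":-0.1059,"y":0.0566,"z":0,"spin":0},{"hand":0.03,"x":-0.1059,"y":0.0566,"z":0,"spin":0},{"hand":0.045,"x":-0.1059,"y":0.0566,"z":0,"spin":0},{"hand":0.045,"x":-0.1059,"y":0.0566,"z":0.02,"spin":0},{"hand":0.045,"x":-0.1059,"y":0.0566,"z":0.06,"spin":0},{"hand":0.045,"x":-0.14,"y":0.0566,"z":0.08,"spin":0},{"hand":0.045,"x":-0.18,"y":0.0566,"z":0.08,"spin":0},{"hand":0.045,"x":-0.21,"y":0.0566,"z":0.08,"spin":0},{"hand":0.045,"x":-0.23,"y":0.0566,"z":0.08,"spin":0},{"hand":0.045,"x":-0.23,"y":0.0566,"z":0.08,"spin":0}]'
python3 - <<'E'
from h import *
c=shot('side','fin.png'); s=cam('side'); g=c['img'].astype(int).sum(2)
H=(625.5,-93.5)
for z in(132,90): print(z,'foot front edge px',w2px(s,(625,-71.5,z)).round(1))
for z in(90,105,165): print('pins',z,w2px(s,(676,-95,z)).round(1),w2px(s,(576,-93.5,z)).round(1))
print('handle expected',[w2px(s,(562,-102,z)).round(1).tolist() for z in(271,323)])
for v in range(214,260,2): print(v,' '.join('%3d'%x for x in g[v,256:312:2]))
print('handle')
for v in range(150,192,3): print(v,' '.join('%3d'%x for x in g[v,286:314]))
print(state()['eef_pos'],state()['t'])
E
```

```text
t: 46.45
eef_pos: [434.0, -88.0, 377.2]
tcp_rot: [-3.141, 0.0, 0.933]
ft_force: [0.1, -0.2, 0.2]
opening: 0.472
132 foot front edge px [283.4 235.9]
90 foot front edge px [284.5 248.3]
pins 90 [266.9 243.9] [302.2 243.3]
pins 105 [266.4 239.5] [302. 239.]
pins 165 [264.4 221.6] [300.9 221. ]
handle expected [[304.3, 185.1], [303.4, 167.1]]
214 227 205 142 129 152 129 128 129 167 186 190 190 190 187 188 184 162 110 166 178 147 200 295 302 299 307 312 319
216 275 261 253 173 124 110 109  96 151 186 188 191 194 186 181 189 170 115 176 178 155 176 296 303 297 302 313 318
218 289 284 288 267 239 245 243 227 171 190 185 186 187 186 183 186 167 130 176 186 158 178 285 305 304 299 303 316
220 279 288 291 272 278 303 304 284 186 186 185 183 181 186 182 186 173 138 178 186 161 163 282 291 296 304 308 316
222 280 284 284 262 261 282 303 288 205 183 177 180 177 173 181 178 168 150 174 184 163 156 235 275 298 306 308 312
224 285 289 288 233 219 269 303 294 253 184 158 169 174 175 179 168 148 166 193 181 162 131 223 261 295 306 300 311
226 282 290 294 241 222 270 300 290 280 226 183 207 225 229 22
[... 2886 characters left out ...]
55 168 230 270 272 190  94  32  19  18  53 137 242 282 280 286 276 286 294
177 219 222 216 217 215 213 215 207 193 171 223 270 284 265 196  93  28  24  19  57 142 250 290 298 287 288 269 213
180 220 220 227 225 218 223 222 205 177 155 206 253 278 271 221 134  40  23  24  44 117 245 300 293 284 297 212  96
183 224 223 225 217 203 195 192 193 160 141 183 256 275 271 245 139  48  19  11  29 115 243 306 300 263 244 257 262
186 219 225 211 204 183 151 166 177 152 128 175 251 284 284 257 166  57  12  29  26 106 245 313 318 292 249 227 248
189 219 218 210 199 159 129 154 177 156 128 154 246 298 295 283 258 212 179 181 185 218 279 317 312 300 255 231 250
[435.82510903 -88.26439751 377.2439594 ] 46.5
```

Run:
```python
from h import *
for n in('top','side'):
    c=shot(n,f'fin_{n}.png'); im=c['img'].astype(int); m=((im.min(2)>95)&(im.max(2)-im.min(2)<22)).astype(np.uint8)
    k,l,s,ce=cv2.connectedComponentsWithStats(m); cc=cam(n)
    print(n,[(s[i,4],ce[i].round().tolist(),px2w(cc,*ce[i],15).round().tolist()[:2]) for i in range(1,k) if s[i,4]>40])
```

```text
top [(np.int32(70), [4.0, 64.0], [1147.0, 1125.0]), (np.int32(189), [376.0, 71.0], [1148.0, -125.0]), (np.int32(1651), [350.0, 227.0], [626.0, -50.0]), (np.int32(104), [367.0, 220.0], [649.0, -106.0]), (np.int32(93), [476.0, 263.0], [522.0, -453.0]), (np.int32(80), [637.0, 416.0], [62.0, -949.0]), (np.int32(65), [637.0, 438.0], [-4.0, -948.0]), (np.int32(141), [637.0, 465.0], [-87.0, -947.0])]
side [(np.int32(39033), [162.0, 77.0], [1485.0, -1976.0]), (np.int32(1334), [623.0, 57.0], [-1422.0, -2172.0]), (np.int32(14483), [450.0, 88.0], [-197.0, -1633.0]), (np.int32(1161), [630.0, 145.0], [-773.0, -848.0]), (np.int32(138), [333.0, 140.0], [466.0, -975.0]), (np.int32(403), [323.0, 198.0], [514.0, -471.0]), (np.int32(1284), [285.0, 257.0], [633.0, -132.0])]
```

No white slabs are left on the table: only the mould under the press, the tin, and wall or background. I'm handing the job in.

```bash
python3 -c "
from cell import job_done; print(job_done())"
```

```text
the job is handed in; nothing more can be done
None
```

The job is handed in. The one layer present and the lid are stacked on the base, with both pins pushed through into their sockets. The carriage is home, the handle is folded out and the press is wound down onto the lid.

**Checks that held:**
- **Pins:** each one bottomed in its socket, with the push force rising to 10 N and 16 N and no further travel.
- **Carriage:** it met a hard stop at 30 N.
- **Handle:** the first fold left it about 12° short. I pushed it to its stop, regripped it and wound about 870° clockwise, roughly 48 mm of ram travel.
- **Last pictures (read from pixel values only):** the foot is on the lid, both pins and the handle are upright, no white slabs are left on the table, and the robot is clear of everything.

**Checks that disagreed or were not made:**
- **Carriage travel:** it measured about 174 mm instead of 180 mm. The hard stop and the press's position in the pictures still put the base under the foot.
- **Foot compression:** I could not measure it. From the turn count it should be about 6 to 8 mm.
- **Layer:** it took two extra placing attempts, but the lid then came down to its expected height on it.

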